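Load the dry-block bath and re-spool the film stand

TASK

Get the bench ready for the next gel batch: put every sample cup on the bench into a well of the dry-block bath, twisting each one down past the springs until it stands fully home on the floor of its well (work it round, never ram it straight down), and then press the bath's start button. Either before or after that, take the used-up core off the film stand's spindle and put it in the grey tub, and mount the full roll of film on the spindle, right down on the foot. Leave the jar, the check weight and the beaker where they are.

Things in the scene. Friction and masses are not known exactly. Their poses are not given: they have to be found in the camera images.
- cup0: One of up to four like sample cups (absent: None): thin aluminium can with a grey lid, a plain upright cylinder 44 mm across and 72 mm tall overall, 110 g, bottom-heavy, standing on the bench. Origin at the centre of its underside, z up its axis. The lid is fast and as wide as the can, so the cup can be held and twisted anywhere on its side.
- cup1: One of up to four like sample cups (absent: None): thin aluminium can with a grey lid, a plain upright cylinder 44 mm across and 72 mm tall overall, 110 g, bottom-heavy, standing on the bench. Origin at the centre of its underside, z up its axis.
- cup2: One of up to four like sample cups (absent: None): thin aluminium can with a grey lid, a plain upright cylinder 44 mm across and 72 mm tall overall, 110 g, bottom-heavy, standing on the bench. Origin at the centre of its underside, z up its axis.
- cup3: One of up to four like sample cups (absent: None): thin aluminium can with a grey lid, a plain upright cylinder 44 mm across and 72 mm tall overall, 110 g, bottom-heavy, standing on the bench. Origin at the centre of its underside, z up its axis.
- bath: Dry-block bath, fixed: white housing 212 mm wide (y), from x = -180 to +106 mm, holding an aluminium block with a 2 x 2 set of round wells 90 mm apart; a lower control strip, 75 mm high, on its -x side. Origin on the bench under the middle of the four wells; the block's top is 90 mm above it. Any cup may go in any well.
- housing (a joint): How far the bath is pressed down on its rubber feet (m): 0 under its own weight, 20 N per mm. Must stay below 0.00175 (35 N).
- well0 (a point): Centre of the floor of a well, z up. All wells are 47 mm across and 34 mm deep (mouth 34 mm above this point), with three spring-steel leaves inside. A cup drops in freely until its underside is about 20 mm above the floor, then sits on the leaves, which grip it tighter and tighter down to the floor. Home, it has 38 mm above the block's top.
- well1 (a point): As well0. Against the leaves a cup needs some 25 N straight down at first and 45 to 55 N near the floor, more than the bath may be leaned on with (35 N). While it is turned, back and forth will do, it sinks under 5 to 15 N, the easier the faster it turns (its side should move three or more times as fast round as down). The twist needs up to about 1 N m.
- well2 (a point): As well0 and well1.
- well3 (a point): As well0 and well1.
- start_top (a point): Top centre of the round grey start button, 24 mm across, on the bath's control strip, 97 mm above the bench; it is pressed straight down, 6 mm, with 5 N, and springs back.
- start (a joint): How far the start button is pressed, 0 to 0.006 m; the bath starts when it is pressed at least 4.5 mm.
- stand: Film dispenser stand, fixed: black foot disc 84 mm across and 12 mm high with an upright steel spindle, 20 mm thick, its tapered tip 74 mm above the bench. Origin at the centre of the underside.
- seat (a point): Centre of the top of the stand's foot disc, on the spindle's axis: where the underside of a mounted roll rests.
- core: Used-up cardboard core, a tube 31 mm outside, 25 mm inside and 50 mm tall, 15 g, at first on the stand's spindle. Origin at the centre of its lower end, z along its axis.
- core_mid (a point): Middle of the used-up core, on its axis, 25 mm from either end.
- roll: Full roll of white sealing film on a cardboard core, 58 mm across, 50 mm tall, with a 25 mm hole right through, about 130 g, standing on end on the bench. Origin at the centre of its underside, z along its axis.
- tub: Grey open waste tub, fixed, 110 x 110 mm outside and 60 mm high, walls and floor 4 mm. Origin at the centre of its underside, x and y along its sides.
- jar: Amber glass jar, 52 mm across and 75 mm tall: a bystander. Origin at the centre of its underside.
- weight: Steel 500 g check weight, 38 mm across and 62 mm tall: a bystander. Origin at the centre of its underside.
- beaker: Small open glass beaker, 60 mm across and 75 mm tall: a bystander. Origin at the centre of its underside.

How it is judged (in metres and radians):
On the way, in this order (a step that is already met when the one before it is completed fails the run):
1. every cup on the bench is home in a well (((horizontal distance between cup0 and well0 below 0.004 m and z of cup0 in the frame of well0 below 0.003 m and angle between cup0's own z axis and vertical below 0.06 rad) or (horizontal distance between cup0 and well1 below 0.004 m and z of cup0 in the frame of well1 below 0.003 m and angle between cup0's own z axis and vertical below 0.06 rad) or (horizontal distance between cup0 and well2 below 0.004 m and z of cup0 in the frame of well2 below 0.003 m and angle between cup0's own z axis and vertical below 0.06 rad) or (horizontal distance between cup0 and well3 below 0.004 m and z of cup0 in the frame of well3 below 0.003 m and angle between cup0's own z axis and vertical below 0.06 rad)) and ((horizontal distance between cup1 and well0 below 0.004 m and z of cup1 in the frame of well0 below 0.003 m and angle between cup1's own z axis and vertical below 0.06 rad) or (horizontal distance between cup1 and well1 below 0.004 m and z of cup1 in the frame of well1 below 0.003 m and angle between cup1's own z axis and vertical below 0.06 rad) or (horizontal distance between cup1 and well2 below 0.004 m and z of cup1 in the frame of well2 below 0.003 m and angle between cup1's own z axis and vertical below 0.06 rad) or (horizontal distance between cup1 and well3 below 0.004 m and z of cup1 in the frame of well3 below 0.003 m and angle between cup1's own z axis and vertical below 0.06 rad)) and ((horizontal distance between cup2 and well0 below 0.004 m and z of cup2 in the frame of well0 below 0.003 m and angle between cup2's own z axis and vertical below 0.06 rad) or (horizontal distance between cup2 and well1 below 0.004 m and z of cup2 in the frame of well1 below 0.003 m and angle between cup2's own z axis and vertical below 0.06 rad) or (horizontal distance between cup2 and well2 below 0.004 m and z of cup2 in the frame of well2 below 0.003 m and angle between cup2's own z axis and vertical below 0.06 rad) or (horizontal distance between cup2 and well3 below 0.004 m and z of cup2 in the frame of well3 below 0.003 m and angle between cup2's own z axis and vertical below 0.06 rad)) and ((horizontal distance between cup3 and well0 below 0.004 m and z of cup3 in the frame of well0 below 0.003 m and angle between cup3's own z axis and vertical below 0.06 rad) or (horizontal distance between cup3 and well1 below 0.004 m and z of cup3 in the frame of well1 below 0.003 m and angle between cup3's own z axis and vertical below 0.06 rad) or (horizontal distance between cup3 and well2 below 0.004 m and z of cup3 in the frame of well2 below 0.003 m and angle between cup3's own z axis and vertical below 0.06 rad) or (horizontal distance between cup3 and well3 below 0.004 m and z of cup3 in the frame of well3 below 0.003 m and angle between cup3's own z axis and vertical below 0.06 rad))), for 0.2 s.
2. the start button is pressed (value of joint start above 0.0045 m), for 0.05 s.
At the end, for the whole second after the job is handed in: Every cup present stands in a well, upright, within 3 mm of its floor and 4 mm of its axis; start was pressed (4.5 mm) after that; the full roll is upright on the spindle, within 5 mm of its axis and 3 mm of the foot; the old core is in the tub; all at rest (all of step 1 and horizontal distance between roll and seat below 0.005 m and z of roll in the frame of seat below 0.003 m and angle between roll's own z axis and vertical below 0.06 rad and x of core_mid in the frame of tub between -0.05 and 0.05 m and y of core_mid in the frame of tub between -0.05 and 0.05 m and z of core_mid in the frame of tub below 0.05 m and linear speed of each of cup0, cup1, cup2, cup3, roll, core below 0.02 m/s); the robot touches nothing.
It fails at once if the bath is leaned on with more than 35 N (its rubber feet give 1.75 mm) (value of joint housing above 0.00175 m).
It fails at once if the jar, the check weight or the beaker is pushed more than 3 cm or tipped (distance of any of jar, weight, beaker from where it was at the start of the episode above 0.03 m or angle between any of jar, weight, beaker's own z axis and vertical above 0.35 rad).
Of cup0, cup1, cup2, cup3 only 2 to 4 are there at a start; the rules pass over those that are not, and their reading is None.
At some moment in a run one of cup0, cup1, cup2, cup3, roll may be knocked a few centimetres aside while the robot is not near it.
Once in a run the grip may slacken for a moment while it holds something.
It also fails if it takes over 210 s, if anything falls off the work surface, if the arm or the gripper's body presses on something with over 40 N, if the wrist force passes 120 N, or if a joint passes its speed limit or range.

ROBOT

A 6-joint arm with a two-finger parallel gripper is mounted at the origin on the work surface. World frame = base frame: x ahead of the robot, y to its left, z up, the work surface at z = 0. Lengths are in mm, angles in rad, forces in N, time in s.
With the tool pointing down it reaches from about 275 to 1000 mm from the base axis. Payload 8.4 kg.
Tool frame: the origin (TCP) lies midway between the tips of the shut fingers; the grasp point (between the pads) lies 19 mm behind it; z points along the fingers, y is the line along which they close (so a half turn about z gives the same grasp; the last joint's range is limited). The gripper opens to 85 mm and grips with 20 to 120 N. Pads are 22 mm wide; open, the fingers measure 114 mm over their backs; the gripper's body (76 mm by 85 mm) begins 54 mm behind the grasp point. The pads swing forward as they close: fully open they stand 13 mm farther back than shut.
Start: joints at [-1.317, 0.353, 1.633, -0, 1.155, -0.002], TCP at [158.136, -604.666, 231.281] pointing down, gripper open.
Joint ranges: [-2.63, 2.63], [-0.92, 2.1], [0.06, 2.66], [-1.3, 4.44], [0, 2.69], [-3.02, 3.02]. Speed limits (rad/s): [2.22, 2.22, 2.79, 3.14, 3.14, 3.14].

INTERFACE

Orientations are given as [roll, pitch, yaw] about the fixed x, y, z axes, in that order (R = Rz(yaw) Ry(pitch) Rx(roll)).
In Python, from rig import monitor, imaging, r gives the robot as it stands.
- The arm moves only by the tool drive_tool, never from a script. Its argument "plan" is a list of rows, each an object of numbers: "x", "y", "z": the shift along the tool's x, y, z in units of 50 mm (1.0 is 50 mm); "ax", "ay", "az": the turn, a rotation vector about the tool's x, y, z in units of 6 degrees (1.0 is 6 degrees); "hand": the finger opening in mm, from 0 to 85.4. In form: [{"x": .., "y": .., "z": .., "ax": .., "ay": .., "az": .., "hand": ..}, ...]. A call has 1 to 8 rows; each row is the pose to reach, as a shift and turn from the pose commanded when the call began, along the tool's axes at that moment; what a row does not reach only later rows make up. A row lasts 1/10 s, in which the tool goes at most 50 mm and 8.59 degrees, less where a joint would pass 70% of its speed; a pose out of reach is approached as far as the arm can. A call with a gripper value outside its range is refused whole. The fingers move at their own pace and stop on an object; "grip_force" is the grip in N (left out, the last holds). Time passes only in rows, so rows that repeat a pose let the fingers close. It gives the time, the measured TCP pose, the force, the opening and the grip force at its end, in the units of the state.
- monitor.sense(): the state, without advancing time (a new reading comes with each control period).
- imaging.grab_frame(name): name is "side" or "top" or "wrist"; returns the picture (384x512x3 uint8, red, green, blue); there is no depth.
- imaging.camera_info(name): a dict with "mtx" (3x3 intrinsics, pixels), "R" (3x3) and "t" (3): a world point X has camera coordinates R X + t. Camera axes: x right, y down, z forward; pixel columns grow to the right and rows downward; lengths in mm; the calibration is good to about 2 mm. The wrist camera is an equidistant fisheye: a pixel r from the principal point sees the ray r / f radians off the axis. A picture is of the moment at which its call begins: read the wrist's pose just before it. camera_info takes no time and is no camera call; for the wrist camera it gives the pose at the moment of the call.
- r.sign_off(): hands the job in; it is judged then, once.
The state is a dict: "clock": time; "qpos": joint angles; "qvel": joint speeds; "joint_efforts": joint torques, N m; "eef_pos": TCP position; "tcp_rot": TCP orientation; "contact_force": force on the tool from outside, world axes, zero at the start; "wrist_torque": the same for the moment, N m; "opening": opening from 0.0 (shut) to 1.0 (fully open); "grasp_force": force on a finger pad.
Only numpy, scipy, OpenCV 4.12 (cv2) and the standard library are available. Lean on these libraries where they do the work, as an engineer would, in place of code of your own. Each camera call takes 0.05 s, during which the arm holds its last target. There are 200 camera calls.

## Working session

There is one attempt and no reset: what is moved stays moved. The work goes in short steps, Python scripts to look and compute and a tool call to move; the robot and the scene stay as the last step left them, time stands still between calls to the robot, and variables do not carry over. Pictures are saved under pics/ and viewed, at most 14 in all, crops included, and the job is handed in when it is done.

Besides the shell and the picture viewer there is one more tool, called after ">>>" as name(argument=value, ...) on one line, values as JSON. drive_tool: Moves the arm, as the interface text tells. Its arguments: {"type":"object","properties":{"plan":{"type":"array","items":{"type":"object","properties":{"x":{"type":"number"},"y":{"type":"number"},"z":{"type":"number"},"ax":{"type":"number"},"ay":{"type":"number"},"az":{"type":"number"},"hand":{"type":"number"}}}},"grip_force":{"type":"number"}},"required":["plan"]}

```bash
mkdir -p pics; ls
python3 - <<'E'
from rig import monitor, imaging, r
import cv2
print(monitor.sense())
for n in ("side","top","wrist"):
    i=imaging.camera_info(n); print(n,i)
    im=imaging.grab_frame(n); cv2.imwrite(f"pics/{n}0.png",im[:,:,::-1])
E
```

```text
pics
{'clock': 0.0, 'qpos': array([-1.31738765e+00,  3.53653723e-01,  1.63415944e+00,  1.61216740e-05,
        1.15522072e+00, -2.41041033e-03]), 'qvel': array([-6.82484777e-05,  1.44848484e-04,  1.26967606e-03,  4.12656958e-04,
        4.18617968e-04,  1.36053215e-03]), 'joint_efforts': array([ 2.81466731e-03, -6.05245185e+01, -3.42061794e+01,  2.62409667e-04,
        9.48574743e-03,  2.33510065e-05]), 'eef_pos': array([ 158.02226553, -604.17779668,  230.54738653]), 'tcp_rot': array([-3.14015147e+00, -1.82139713e-05,  2.55812552e-01]), 'contact_force': array([0.86898965, 0.8816024 , 0.40794723]), 'wrist_torque': array([-0.02451001, -0.0247544 ,  0.02558759]), 'grasp_force': 0.0, 'opening': 1.0002485805378687}
side {'mtx': array([[365.32396323,   0.        , 255.6922169 ],
       [  0.        , 365.32396323, 196.10843375],
       [  0.        ,   0.        ,   1.        ]]), 'R': array([[ 0.91566894, -0.40157921, -0.01686814],
       [-0.24089791, -0.51472627, -0.82281533],
       [ 0.32174306,  0.75748994, -0.56805845]]), 't': array([-582.62903849,  220.27562098,  910.65603357])}
top {'mtx': array([[484.03492593,   0.        , 251.78542654],
       [  0.        , 484.03492593, 189.76378539],
       [  0.        ,   0.        ,   1.        ]]), 'R': array([[-1.15232876e-02, -9.99932752e-01, -1.30560743e-03],
       [-9.87051890e-01,  1.15837360e-02, -1.59982448e-01],
       [ 1.59986813e-01, -5.54821472e-04, -9.87118996e-01]]), 't': array([ -16.81924239,  615.02534082, 1539.71371385])}
wrist {'mtx': array([[297.31863964,   0.        , 254.16576426],
       [  0.        , 297.31863964, 192.56242597],
       [  0.        ,   0.        ,   1.        ]]), 'R': array([[ 2.52753859e-01, -9.67530495e-01, -4.77762327e-04],
       [-9.22157435e-01, -2.41050164e-01,  3.02523525e-01],
       [-2.92815900e-01, -7.60234163e-02, -9.53141799e-01]]), 't': array([-623.95690337,  -38.76362927,  379.69260912])}
```

View pics/top0.png

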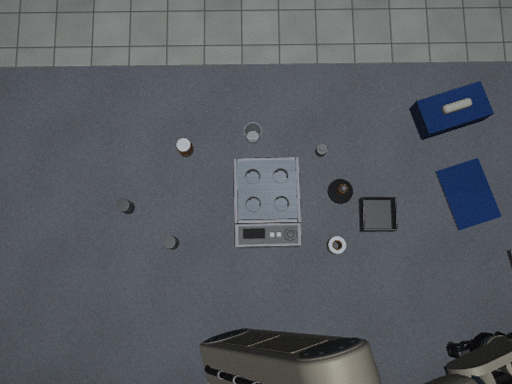

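View pics/side0.png

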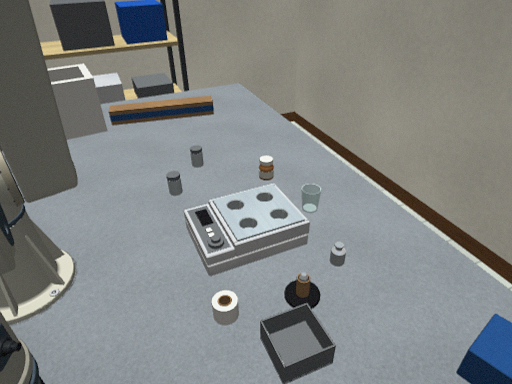

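The top view shows two cups (125,206) and (170,242), the jar (184,146), beaker (253,132), weight (321,150) and stand with core (340,190). It also shows the roll (337,244), tub (378,214), bath wells around (267,190) and the button at (290,234). The side view agrees with this.

```bash
cat > h.py <<'E'
import numpy as np, cv2
from rig import monitor, imaging, r
def ray(i,u,v,fish=False):
    K=i["mtx"]; d=np.array([(u-K[0,2])/K[0,0],(v-K[1,2])/K[1,1],1.0])
    if fish:
        rr=np.hypot(d[0],d[1]); s=np.sin(rr)/rr if rr>1e-9 else 1; d=np.array([d[0]*s,d[1]*s,np.cos(rr)])
    return -i["R"].T@i["t"], i["R"].T@d
def at(i,u,v,z,fish=False):
    c,d=ray(i,u,v,fish); return c+d*(z-c[2])/d[2]
def proj(i,X,fish=False):
    p=i["R"]@np.asarray(X,float)+i["t"]; K=i["mtx"]
    if fish:
        rr=np.hypot(p[0],p[1]); th=np.arctan2(rr,p[2]); q=p[:2]/rr*th
    else: q=p[:2]/p[2]
    return K[0,0]*q+K[:2,2]
def save(n,name,s=1):
    i=imaging.camera_info(n); im=imaging.grab_frame(n)[:,:,::-1].copy()
    cv2.imwrite(f"pics/{name}.png",im); return i,im
E
python3 - <<'E'
from h import *
t=imaging.camera_info("top"); s=imaging.camera_info("side")
for n,u,v,z,su,sv in [("cupA",126,202,72,196,149),("cupB",170,238,72,174,175),("roll",337,243,50,225,299),("core",343,187,62,303,275),("w0",253,176,90,263,197),("w1",281,176,90,279,214),("w2",253,204,90,235,205),("w3",281,204,90,248,223),("btn",290,233,97,214,240),("tub",378,212,60,297,333),("jar",184,144,75,266,160),("beaker",252,127,75,311,189),("weight",321,148,62,339,247),("stand",340,191,12,303,292)]:
    print(n,at(t,u,v,z).round(0)[:2],at(s,su,sv,z).round(0)[:2])
im=cv2.imread("pics/top0.png")
cv2.imwrite("pics/c1.png",cv2.resize(im[115:260,100:410],None,fx=2.5,fy=2.5,interpolation=cv2.INTER_CUBIC))
E
```

```text
cupA [576. 382.] [566. 384.]
cupB [459. 238.] [450. 236.]
roll [ 438. -297.] [ 435. -293.]
core [ 618. -321.] [ 619. -312.]
w0 [653. -28.] [650. -25.]
w1 [ 652. -118.] [ 655. -116.]
w2 [562. -27.] [563. -28.]
w3 [ 561. -116.] [ 565. -117.]
btn [ 468. -142.] [ 461. -151.]
tub [ 535. -432.] [ 533. -439.]
jar [765. 197.] [761. 194.]
beaker [820. -27.] [808. -28.]
weight [ 750. -254.] [ 747. -268.]
stand [ 613. -320.] [ 618. -319.]
```

View pics/c1.png

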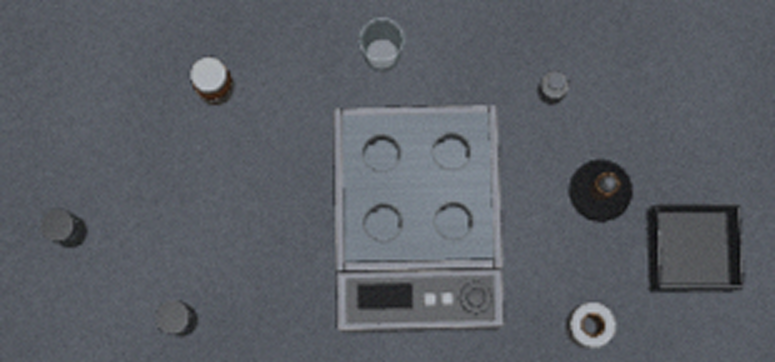

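View pics/wrist0.png

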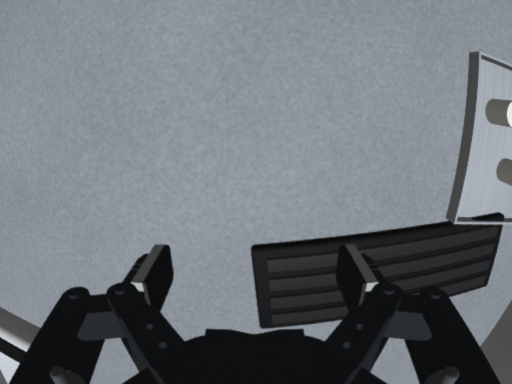

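The crop shows the same layout more sharply; the bath is nearly square to the world axes. The wrist view shows the empty bench by the robot plus a vent and a box edge, none of it task-relevant. Two cups are present.

```bash
cat >> h.py <<'E'
from scipy.spatial.transform import Rotation as Ro
def go(x,y,z,yaw):
    s=monitor.sense(); p=s["eef_pos"]; R=Ro.from_euler("xyz",s["tcp_rot"])
    G=Ro.from_euler("xyz",[np.pi,0,yaw]); d=R.inv().apply(np.array([x,y,z])-p)/50
    a=np.degrees((R.inv()*G).as_rotvec())/6
    print("t%.1f"%s["clock"],"pos",p.round(1),"yaw %.3f"%s["tcp_rot"][2],"d",d.round(3),"a",a.round(2),"F",s["contact_force"].round(1),"op",round(s["opening"]*85.4,1),"gf",round(float(s["grasp_force"]),1),"q6 %.2f"%s["qpos"][5])
E
python3 - <<'E'
from h import *
i=imaging.camera_info("wrist"); s=monitor.sense()
print(Ro.from_euler("xyz",s["tcp_rot"]).inv().apply(-i["R"].T@i["t"]-s["eef_pos"]))
go(455,180,200,1.57)
E
```

```text
[  77.75738035   -0.60528318 -142.71424287]
t0.1 pos [ 158.  -604.3  230.7] yaw 0.256 d [  9.715 -13.673   0.63 ] a [-1.000e-02 -1.000e-02 -1.255e+01] F [ 0.1 -0.1 -0.1] op 85.6 gf 0.0 q6 -0.00
```

>>> drive_tool(plan=[{"x":0.5,"y":-0.7,"az":-0.6,"hand":85},{"x":1.1,"y":-1.5,"az":-1.8,"hand":85},{"x":1.7,"y":-2.3,"az":-3,"hand":85},{"x":2.3,"y":-3.1,"az":-4.2,"hand":85},{"x":2.9,"y":-3.9,"az":-5.4,"hand":85},{"x":3.5,"y":-4.7,"az":-6.6,"hand":85},{"x":4.1,"y":-5.5,"az":-7.8,"hand":85},{"x":4.6,"y":-6.3,"az":-9,"hand":85}])

```text
invalid input
```

```bash
python3 -c "
from h import *
go(455,180,200,1.57)"
```

```text
t0.1 pos [ 158.  -604.3  230.7] yaw 0.256 d [  9.715 -13.673   0.63 ] a [-1.000e-02 -1.000e-02 -1.255e+01] F [ 0.1 -0.1 -0.1] op 85.6 gf 0.0 q6 -0.00
```

>>> drive_tool(plan=[{"x":0.5,"y":-0.7,"z":0,"ax":0,"ay":0,"az":-0.6,"hand":85},{"x":1.1,"y":-1.5,"z":0,"ax":0,"ay":0,"az":-1.8,"hand":85}])

```text
clock: 0.35
eef_pos: [192.1, -518.0, 230.6]
tcp_rot: [-3.141, 0.0, 0.445]
contact_force: [-0.3, -0.5, 0.4]
opening: 0.997
grasp_force: 0.0
```

```bash
python3 -c "
from h import *
go(455,180,200,1.57)"
```

```text
t0.3 pos [ 192.1 -518.   230.6] yaw 0.445 d [ 10.757 -10.334   0.616] a [ -0.    -0.   -10.74] F [-0.3 -0.5  0.4] op 85.2 gf 0.0 q6 -0.09
```

>>> drive_tool(plan=[{"x":0.66,"y":-0.64,"z":0,"ax":0,"ay":0,"az":-1.3,"hand":85},{"x":1.33,"y":-1.28,"z":0,"ax":0,"ay":0,"az":-2.6,"hand":85},{"x":2.0,"y":-1.92,"z":0,"ax":0,"ay":0,"az":-3.9,"hand":85},{"x":2.67,"y":-2.56,"z":0,"ax":0,"ay":0,"az":-5.2,"hand":85},{"x":3.33,"y":-3.2,"z":0,"ax":0,"ay":0,"az":-6.5,"hand":85},{"x":4.0,"y":-3.84,"z":0.1,"ax":0,"ay":0,"az":-7.8,"hand":85},{"x":4.67,"y":-4.48,"z":0.1,"ax":0,"ay":0,"az":-9.1,"hand":85},{"x":5.3,"y":-5.1,"z":0.1,"ax":0,"ay":0,"az":-10.7,"hand":85}])

```text
clock: 1.15
eef_pos: [322.1, -172.2, 226.3]
tcp_rot: [3.141, 0.0, 1.553]
contact_force: [0.6, -0.9, 0.4]
opening: 0.994
grasp_force: 0.0
```

```bash
python3 -c "
from h import *
go(455,180,200,1.57)"
```

```text
t1.1 pos [ 322.1 -172.2  226.3] yaw 1.553 d [7.092 2.528 0.526] a [ 0.    0.   -0.17] F [ 0.6 -0.9  0.4] op 84.9 gf 0.0 q6 -0.48
```

>>> drive_tool(plan=[{"x":0.9,"y":0.3,"z":0,"ax":0,"ay":0,"az":0,"hand":85},{"x":1.8,"y":0.6,"z":0,"ax":0,"ay":0,"az":0,"hand":85},{"x":2.7,"y":1,"z":0.1,"ax":0,"ay":0,"az":0,"hand":85},{"x":3.6,"y":1.3,"z":0.2,"ax":0,"ay":0,"az":0,"hand":85},{"x":4.5,"y":1.6,"z":0.3,"ax":0,"ay":0,"az":0,"hand":85},{"x":5.4,"y":2,"z":0.4,"ax":0,"ay":0,"az":0,"hand":85},{"x":6.3,"y":2.3,"z":0.5,"ax":0,"ay":0,"az":0,"hand":85},{"x":7.1,"y":2.5,"z":0.5,"ax":0,"ay":0,"az":0,"hand":85}])

```text
clock: 1.95
eef_pos: [455.6, 180.2, 200.6]
tcp_rot: [-3.141, 0.0, 1.548]
contact_force: [0.6, -0.4, 0.1]
opening: 0.997
grasp_force: 0.0
```

Run:
```python
from h import *
i,im=save("wrist","w1")
go(455,237,200,1.57)
for X in [(455,237,72),(573,383,72)]: print(proj(i,X,True))
```

```text
t2.0 pos [457.8 184.9 201.2] yaw 1.548 d [ 1.041 -0.079  0.028] a [ 0.02 -0.03 -0.21] F [2.4 3.5 1.5] op 84.8 gf 0.0 q6 0.40
[251.87973331 124.29874617]
[371.19882631 -19.17444835]
```

View pics/w1.png

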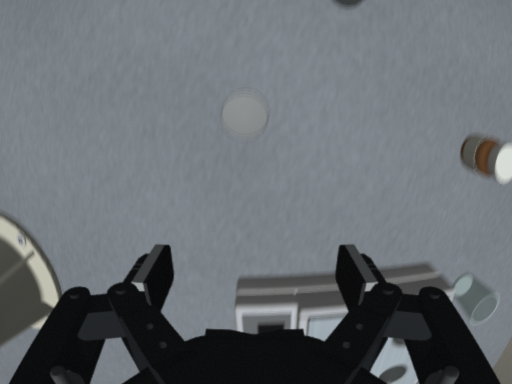

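The wrist view shows cup B's lid at (245,115), cup A's lid edge at (348,0) and the jar at (490,157). The lid is a neutral grey against the bluish bench, so I'll mask on that.

```bash
cat >> h.py <<'E'
def blob(im,u,v,f,w=60):
    """ellipse-fit blob nearest (u,v); f(im int)->mask"""
    m=f(im.astype(int)).astype(np.uint8)*255
    m=cv2.morphologyEx(m,cv2.MORPH_OPEN,np.ones((3,3))); m=cv2.morphologyEx(m,cv2.MORPH_CLOSE,np.ones((5,5)))
    W=np.zeros_like(m); u,v=int(u),int(v); W[max(v-w,0):v+w,max(u-w,0):u+w]=255
    c,_=cv2.findContours(m&W,cv2.RETR_EXTERNAL,cv2.CHAIN_APPROX_NONE)
    c=max(c,key=cv2.contourArea); return cv2.fitEllipse(cv2.convexHull(c)),cv2.contourArea(c)
gray=lambda I:(I[...,0]-I[...,2]<10)&(I.max(2)>60)&(I.max(2)<210)
def lid(x,y,z=72,f=gray,w=60,cam="wrist"):
    i=imaging.camera_info(cam); im=imaging.grab_frame(cam)[:,:,::-1].copy(); fi=cam=="wrist"
    u,v=proj(i,(x,y,z),fi); e,a=blob(im,u,v,f,w); P=at(i,*e[0],z,fi)
    th=np.radians(e[2]); 
    q=[at(i,e[0][0]+k*e[1][0]/2*np.cos(th),e[0][1]+k*e[1][0]/2*np.sin(th),z,fi) for k in(-1,1)]
    print("exp",np.round([u,v]),"ell",np.round(e[0]+e[1],1),"area",a,"->",P.round(1),"dia",np.linalg.norm(q[0]-q[1]).round(1)); return im,P
E
python3 - <<'E'
from h import *
im=cv2.imread("pics/w1.png"); print(im[115,245],im[115,200],im[150,300])
lid(455,237); lid(455,237); go(455,237,150,1.57)
E
```

```text
[144 142 139] [135 129 122] [140 133 126]
exp [249. 130.] ell [241.  124.7  46.9  47.4] area 1686.0 -> [447.5 241.9  72. ] dia 43.2
exp [251. 127.] ell [242.1 121.7  46.9  47.1] area 1685.5 -> [447.2 241.6  72. ] dia 42.9
t2.1 pos [455.6 180.  200.8] yaw 1.551 d [ 1.141 -0.034  1.017] a [-0.    0.   -0.19] F [-0.4 -0.7 -0.3] op 84.9 gf 0.0 q6 0.39
```

>>> drive_tool(plan=[{"x":0.6,"y":-0.1,"z":0.5,"ax":0,"ay":0,"az":0,"hand":85},{"x":1.22,"y":-0.18,"z":1,"ax":0,"ay":0,"az":0,"hand":85},{"x":1.22,"y":-0.18,"z":1.6,"ax":0,"ay":0,"az":0,"hand":85},{"x":1.22,"y":-0.18,"z":1.6,"ax":0,"ay":0,"az":0,"hand":85}])

```text
clock: 2.5
eef_pos: [445.0, 237.4, 118.3]
tcp_rot: [-3.136, 0.004, 1.548]
contact_force: [-0.5, -0.7, 0.0]
opening: 0.997
grasp_force: 0.0
```

Run:
```python
from h import *
for k in range(2): im,P=lid(447,241.5)
cv2.imwrite("pics/w2.png",im); go(P[0],P[1],38,1.551)
```

```text
exp [257. 212.] ell [257.4 200.5  63.6  81.1] area 3716.0 -> [447.3 249.6  72. ] dia 42.9
exp [255. 211.] ell [256.3 199.7  62.9  80.1] area 3634.0 -> [447.9 249.7  72. ] dia 42.9
t2.6 pos [447.4 238.  121.4] yaw 1.547 d [0.236 0.007 1.668] a [-0.01  0.01 -0.04] F [ 0.4 -0.3  0.3] op 84.7 gf 0.0 q6 0.51
```

>>> drive_tool(plan=[{"x":0.08,"y":0.0,"z":0.6,"ax":0,"ay":0,"az":0,"hand":85},{"x":0.08,"y":0.0,"z":1.2,"ax":0,"ay":0,"az":0,"hand":85},{"x":0.08,"y":0.0,"z":1.65,"ax":0,"ay":0,"az":0,"hand":85},{"x":0.08,"y":0.0,"z":1.65,"ax":0,"ay":0,"az":0,"hand":60},{"x":0.08,"y":0.0,"z":1.65,"ax":0,"ay":0,"az":0,"hand":40},{"x":0.08,"y":0.0,"z":1.65,"ax":0,"ay":0,"az":0,"hand":40},{"x":0.08,"y":0.0,"z":1.65,"ax":0,"ay":0,"az":0,"hand":30},{"x":0.08,"y":0.0,"z":1.65,"ax":0,"ay":0,"az":0,"hand":30}], grip_force=100)

```text
clock: 3.4
eef_pos: [449.2, 243.5, 41.1]
tcp_rot: [3.139, -0.001, 1.547]
contact_force: [-1.1, -2.3, 9.2]
opening: 0.491
grasp_force: 99.9
```

>>> drive_tool(plan=[{"x":0,"y":0,"z":0,"ax":0,"ay":0,"az":0,"hand":30},{"x":0,"y":0,"z":0,"ax":0,"ay":0,"az":0,"hand":30}], grip_force=100)

```text
clock: 3.6
eef_pos: [449.2, 243.5, 41.1]
tcp_rot: [3.139, -0.001, 1.547]
contact_force: [-1.4, -2.6, 8.6]
opening: 0.488
grasp_force: 99.9
```

Run:
```python
from h import *
go(562,-27,180,1.4)
```

```text
t3.6 pos [449.2 243.5  41.1] yaw 1.547 d [-5.352  2.39  -2.778] a [ 0.03 -0.02  1.41] F [-1.4 -2.6  8.6] op 41.7 gf 99.9 q6 0.52
```

>>> drive_tool(plan=[{"x":0,"y":0,"z":-0.7,"ax":0,"ay":0,"az":0,"hand":30},{"x":0,"y":0,"z":-1.5,"ax":0,"ay":0,"az":0,"hand":30},{"x":0,"y":0,"z":-2.4,"ax":0,"ay":0,"az":0,"hand":30},{"x":-0.5,"y":0.2,"z":-3,"ax":0,"ay":0,"az":0,"hand":30},{"x":-1.2,"y":0.5,"z":-3,"ax":0,"ay":0,"az":0,"hand":30},{"x":-2,"y":0.9,"z":-3,"ax":0,"ay":0,"az":0,"hand":30},{"x":-2.8,"y":1.3,"z":-3,"ax":0,"ay":0,"az":0,"hand":30},{"x":-3.6,"y":1.65,"z":-3,"ax":0,"ay":0,"az":0,"hand":30}])

```text
clock: 4.4
eef_pos: [527.2, 59.5, 190.8]
tcp_rot: [3.139, -0.0, 1.547]
contact_force: [1.1, 0.6, -0.6]
opening: 0.48
grasp_force: 101.4
```

>>> drive_tool(plan=[{"x":-0.8,"y":0.35,"z":0,"ax":0,"ay":0,"az":0,"hand":30},{"x":-1.6,"y":0.7,"z":0,"ax":0,"ay":0,"az":0,"hand":30},{"x":-2.4,"y":1.1,"z":0,"ax":0,"ay":0,"az":0,"hand":30},{"x":-3.1,"y":1.4,"z":0,"ax":0,"ay":0,"az":0,"hand":30},{"x":-3.78,"y":1.7,"z":0,"ax":0,"ay":0,"az":0,"hand":30},{"x":-3.78,"y":1.7,"z":0,"ax":0,"ay":0,"az":0,"hand":30},{"x":-3.78,"y":1.7,"z":0,"ax":0,"ay":0,"az":0,"hand":30},{"x":-3.78,"y":1.7,"z":0,"ax":0,"ay":0,"az":0,"hand":30}])

```text
clock: 5.2
eef_pos: [606.2, -129.1, 189.5]
tcp_rot: [3.141, -0.0, 1.547]
contact_force: [0.5, -0.2, -0.8]
opening: 0.488
grasp_force: 101.5
```

Run:
```python
from h import *
i,im=save("wrist","w3"); go(562,-27,180,1.547)
for X in [(653,-27,90),(653,-117,90),(563,-27,90),(563,-117,90),(465,-146,97)]: print(proj(i,X,True).round(0))
```

```text
t5.2 pos [ 606.3 -128.8  189.4] yaw 1.548 d [ 2.015 -0.931  0.188] a [ 0.   -0.    0.01] F [-0.5  0.8  0.3] op 41.6 gf 101.5 q6 -0.19
[309.  72.]
[308. 179.]
[197.  74.]
[203. 181.]
[104. 217.]
```

View pics/w3.png

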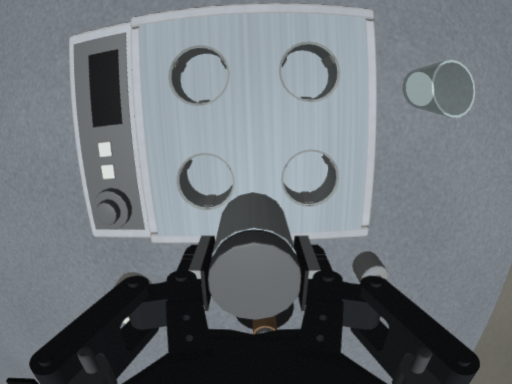

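The wrist view shows all four well mouths at about (200,75), (309,72), (206,181) and (310,178), with the button at (110,208). The held cup's lid is at (254,275).

Run:
```python
from h import *
i=imaging.camera_info("wrist"); im=cv2.imread("pics/w3.png")
# rim: block surface is bluish bright; wells = mouth edges. Edge-based ellipse using radial gradient from guess
g=cv2.GaussianBlur(cv2.cvtColor(im,cv2.COLOR_BGR2GRAY),(3,3),0).astype(float)
for u,v in [(200,75),(309,72),(206,181),(310,178)]:
    C=at(i,u,v,90,True)
    for it in range(3):
        pts=[]
        for a in np.linspace(0,2*np.pi,120,endpoint=False):
            rs=np.arange(19,29,.25); pr=[]
            for q in rs:
                p=proj(i,C+[q*np.cos(a),q*np.sin(a),0],True); pr.append(cv2.getRectSubPix(g.astype(np.float32),(1,1),(float(p[0]),float(p[1])))[0,0])
            d=np.abs(np.gradient(pr)); k=[j for j in range(len(rs)) if d[j]>4]
            if k: pts.append(C[:2]+rs[k[-1]]*np.array([np.cos(a),np.sin(a)]))
        pts=np.array(pts,np.float32)
        (cx,cy),rad=np.median(pts,0),0
        A=np.c_[2*pts,np.ones(len(pts))]
        for _ in range(4):
            s=np.linalg.lstsq(A,(pts**2).sum(1),rcond=None)[0]; rad=np.sqrt(s[2]+s[0]**2+s[1]**2)
            e=np.abs(np.hypot(pts[:,0]-s[0],pts[:,1]-s[1])-rad); keep=e<max(1.0,np.median(e)*2); pts=pts[keep]; A=A[keep]
        C=np.array([s[0],s[1],90])
    print(C.round(1),"rad",rad.round(1),len(pts))
for u,v,z in [(254,275,220.4),(111,204,97)]: print(at(i,u,v,z,True))
```

```text
[564.1 -27.4  90. ] rad 24.6 87
[652.7 -26.4  90. ] rad 24.7 90
[ 565.1 -116.1   90. ] rad 24.9 49
[ 653.8 -115.2   90. ] rad 24.8 75
[ 606.38033331 -124.72414545  220.4       ]
[ 475.63430612 -133.40735871   97.        ]
```

```bash
cat >> h.py <<'E'
def circ(i,im,C,r0,r1,th=4,fi=True,angs=(0,2*np.pi),last=True):
    """outermost-edge circle fit in the horizontal plane at C[2], radial scan r0..r1 mm"""
    g=cv2.GaussianBlur(cv2.cvtColor(im,cv2.COLOR_BGR2GRAY),(3,3),0).astype(np.float32); C=np.array(C,float)
    for it in range(3):
        pts=[]; rs=np.arange(r0,r1,.25)
        for a in np.linspace(*angs,120,endpoint=False):
            p=np.array([proj(i,C+[q*np.cos(a),q*np.sin(a),0],fi) for q in rs],np.float32)
            pr=cv2.remap(g,p[:,:1],p[:,1:],cv2.INTER_LINEAR)[:,0]; d=np.abs(np.gradient(pr)); k=np.where(d>th)[0]
            if len(k): q=rs[k[-1] if last else np.argmax(d)]; pts.append(C[:2]+q*np.array([np.cos(a),np.sin(a)]))
        pts=np.array(pts)
        for _ in range(5):
            s=np.linalg.lstsq(np.c_[2*pts,np.ones(len(pts))],(pts**2).sum(1),rcond=None)[0]; rad=np.sqrt(s[2]+s[0]**2+s[1]**2)
            e=np.abs(np.hypot(pts[:,0]-s[0],pts[:,1]-s[1])-rad); pts=pts[e<max(.7,np.median(e)*2)]
        C=np.array([s[0],s[1],C[2]])
    print("circ",C.round(1),"rad %.1f"%rad,len(pts)); return C
E
python3 - <<'E'
from h import *
i=imaging.camera_info("wrist"); im=cv2.imread("pics/w3.png")
for z in (216,220,224): circ(i,im,(606,-125,z),17,27,4,last=False)
im=im[215:330,190:320]; cv2.imwrite("pics/w3c.png",cv2.resize(im,None,fx=5,fy=5,interpolation=cv2.INTER_CUBIC))
E
```

```text
circ [ 606.8 -129.8  216. ] rad 24.8 58
circ [ 606.6 -127.3  220. ] rad 24.0 43
circ [ 606.8 -124.5  224. ] rad 23.2 48
```

View pics/w3c.png

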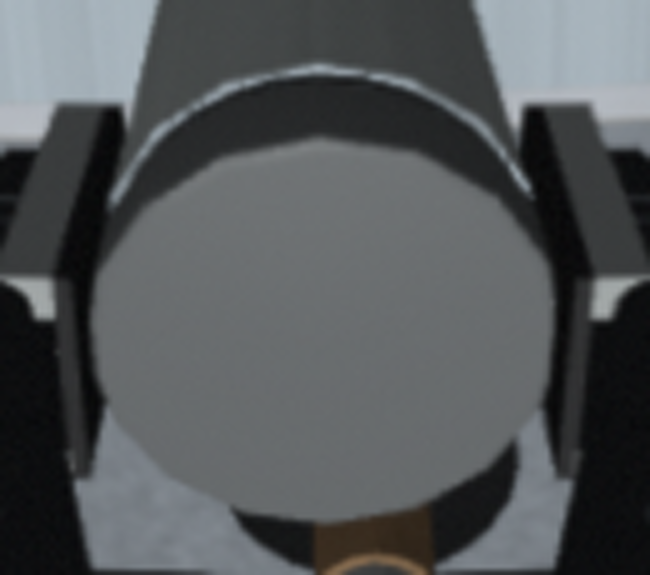

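The crop shows the held lid spanning columns 208–300.6 and rows 243–319.4, with the cup upright between the pads.

Run:
```python
from h import *
i=imaging.camera_info("wrist")
for z in (216,219,222,225,228):
    a=at(i,254.3,243,z,True);b=at(i,254.3,319.4,z,True);c=at(i,208,282,z,True);d=at(i,300.6,282,z,True)
    print(z,"y",a[1].round(1),b[1].round(1),"mid",((a+b)/2)[:2].round(1),"dy",(a-b)[1].round(1),"dx",(d-c)[0].round(1),((c+d)/2)[0].round(1))
```

```text
216 y -110.8 -155.6 mid [ 606.3 -133.2] dy 44.8 dx 43.8 606.4
219 y -109.2 -152.9 mid [ 606.4 -131.1] dy 43.6 dx 42.7 606.4
222 y -107.7 -150.2 mid [ 606.4 -128.9] dy 42.5 dx 41.6 606.4
225 y -106.1 -147.4 mid [ 606.5 -126.8] dy 41.3 dx 40.4 606.5
228 y -104.6 -144.7 mid [ 606.5 -124.7] dy 40.2 dx 39.3 606.5
```

>>> drive_tool(plan=[{"x":0.7,"y":-0.3,"z":0,"ax":0,"ay":0,"az":0,"hand":30},{"x":1.4,"y":-0.6,"z":0,"ax":0,"ay":0,"az":0,"hand":30},{"x":2.05,"y":-0.9,"z":0.3,"ax":0,"ay":0,"az":0,"hand":30},{"x":2.05,"y":-0.9,"z":0.7,"ax":0,"ay":0,"az":0,"hand":30},{"x":2.05,"y":-0.9,"z":1,"ax":0,"ay":0,"az":0,"hand":30},{"x":2.05,"y":-0.9,"z":1,"ax":0,"ay":0,"az":0,"hand":30},{"x":2.05,"y":-0.9,"z":1,"ax":0,"ay":0,"az":0,"hand":30}])

```text
clock: 5.95
eef_pos: [563.9, -25.5, 139.3]
tcp_rot: [-3.141, -0.0, 1.548]
contact_force: [-0.2, -0.1, -0.6]
opening: 0.49
grasp_force: 101.5
```

Run:
```python
from h import *
i,im=save("wrist","w4"); go(564,-25.2,110,1.547)
i,im=save("side","s4"); 
cv2.imwrite("pics/s4c.png",cv2.resize(im[150:270,180:320],None,fx=5,fy=5,interpolation=cv2.INTER_CUBIC))
```

```text
t6.0 pos [564.5 -25.8 139.7] yaw 1.548 d [ 0.012 -0.01   0.594] a [ 0.01 -0.    0.01] F [ 0.4  0.6 -0.1] op 41.9 gf 101.5 q6 -0.03
```

View pics/s4c.png

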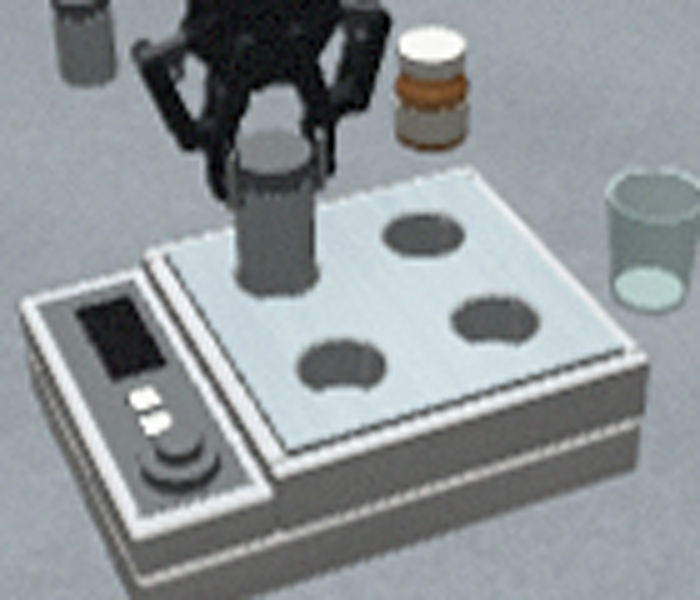

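The side crop shows the cup (columns 238–317) centred on its well mouth (233–321). I'll lower it gently and watch the force.

>>> drive_tool(plan=[{"x":0.01,"y":-0.01,"z":0.1,"ax":0,"ay":0,"az":0,"hand":30},{"x":0.01,"y":-0.01,"z":0.17,"ax":0,"ay":0,"az":0,"hand":30},{"x":0.01,"y":-0.01,"z":0.21,"ax":0,"ay":0,"az":0,"hand":30},{"x":0.01,"y":-0.01,"z":0.25,"ax":0,"ay":0,"az":0,"hand":30},{"x":0.01,"y":-0.01,"z":0.25,"ax":0,"ay":0,"az":0,"hand":30}])

```text
clock: 6.55
eef_pos: [563.5, -25.8, 126.0]
tcp_rot: [-3.141, 0.0, 1.547]
contact_force: [-0.2, -0.8, -0.4]
opening: 0.49
grasp_force: 101.5
```

>>> drive_tool(plan=[{"x":0,"y":0,"z":0.05,"ax":0,"ay":0,"az":1.2,"hand":30},{"x":0,"y":0,"z":0.09,"ax":0,"ay":0,"az":2.5,"hand":30},{"x":0,"y":0,"z":0.12,"ax":0,"ay":0,"az":3.8,"hand":30},{"x":0,"y":0,"z":0.14,"ax":0,"ay":0,"az":5.1,"hand":30},{"x":0,"y":0,"z":0.16,"ax":0,"ay":0,"az":6.4,"hand":30},{"x":0,"y":0,"z":0.18,"ax":0,"ay":0,"az":7.7,"hand":30},{"x":0,"y":0,"z":0.2,"ax":0,"ay":0,"az":9,"hand":30},{"x":0,"y":0,"z":0.22,"ax":0,"ay":0,"az":10.3,"hand":30}], grip_force=110)

```text
clock: 7.35
eef_pos: [565.4, -27.3, 116.2]
tcp_rot: [3.138, -0.002, 0.464]
contact_force: [1.7, -8.2, 2.6]
opening: 0.492
grasp_force: 111.5
```

>>> drive_tool(plan=[{"x":0.02,"y":0.03,"z":0.02,"ax":0,"ay":0,"az":-1.4,"hand":30},{"x":0.02,"y":0.025,"z":0.04,"ax":0,"ay":0,"az":-2.8,"hand":30},{"x":0.015,"y":0.02,"z":0.06,"ax":0,"ay":0,"az":-4.2,"hand":30},{"x":0.01,"y":0.015,"z":0.08,"ax":0,"ay":0,"az":-5.6,"hand":30},{"x":0.01,"y":0.01,"z":0.1,"ax":0,"ay":0,"az":-7,"hand":30},{"x":0.005,"y":0.005,"z":0.12,"ax":0,"ay":0,"az":-8.4,"hand":30},{"x":0,"y":0,"z":0.14,"ax":0,"ay":0,"az":-9.8,"hand":30},{"x":0,"y":0,"z":0.16,"ax":0,"ay":0,"az":-11.2,"hand":30}])

```text
clock: 8.15
eef_pos: [564.4, -25.9, 108.2]
tcp_rot: [3.14, 0.0, 1.647]
contact_force: [-0.2, -2.3, 6.7]
opening: 0.486
grasp_force: 111.9
```

Run:
```python
from h import *
go(564,-25.2,97,0.5); print(monitor.sense()["wrist_torque"])
```

```text
t8.2 pos [564.4 -25.9 108.2] yaw 1.647 d [ 0.014 -0.007  0.223] a [ 2.000e-02 -1.000e-02  1.096e+01] F [-0.2 -2.3  6.7] op 41.5 gf 111.9 q6 -0.12
[-0.37509548 -0.30608619 -0.01203124]
```

>>> drive_tool(plan=[{"x":0,"y":0,"z":0.02,"ax":0,"ay":0,"az":1.4,"hand":30},{"x":0,"y":0,"z":0.04,"ax":0,"ay":0,"az":2.8,"hand":30},{"x":0,"y":0,"z":0.06,"ax":0,"ay":0,"az":4.2,"hand":30},{"x":0,"y":0.01,"z":0.08,"ax":0,"ay":0,"az":5.6,"hand":30},{"x":0,"y":0.01,"z":0.1,"ax":0,"ay":0,"az":7,"hand":30},{"x":-0.01,"y":0.02,"z":0.12,"ax":0,"ay":0,"az":8.4,"hand":30},{"x":-0.01,"y":0.02,"z":0.14,"ax":0,"ay":0,"az":9.8,"hand":30},{"x":-0.01,"y":0.03,"z":0.16,"ax":0,"ay":0,"az":11.2,"hand":30}])

```text
clock: 8.95
eef_pos: [565.6, -27.1, 99.7]
tcp_rot: [3.14, -0.0, 0.463]
contact_force: [-4.2, -5.6, -0.7]
opening: 0.489
grasp_force: 114.3
```

Run:
```python
from h import *
go(564,-25.2,97,1.5); print(monitor.sense()["wrist_torque"])
```

```text
t8.9 pos [565.6 -27.1  99.7] yaw 0.463 d [-0.012 -0.048  0.053] a [ 0.02  0.01 -9.9 ] F [-4.2 -5.6 -0.7] op 41.7 gf 114.3 q6 1.06
[-1.37634682  1.06700201  0.11609574]
```

>>> drive_tool(plan=[{"x":0,"y":0,"z":0.02,"ax":0,"ay":0,"az":-1.4,"hand":30},{"x":0,"y":0,"z":0.04,"ax":0,"ay":0,"az":-2.8,"hand":30},{"x":0,"y":0,"z":0.055,"ax":0,"ay":0,"az":-4.2,"hand":30},{"x":-0.005,"y":-0.01,"z":0.07,"ax":0,"ay":0,"az":-5.6,"hand":30},{"x":-0.005,"y":-0.01,"z":0.08,"ax":0,"ay":0,"az":-7,"hand":30},{"x":-0.01,"y":-0.02,"z":0.09,"ax":0,"ay":0,"az":-8.4,"hand":30},{"x":-0.01,"y":-0.02,"z":0.1,"ax":0,"ay":0,"az":-9.8,"hand":30},{"x":-0.01,"y":-0.02,"z":0.1,"ax":0,"ay":0,"az":-9.8,"hand":30}])

```text
clock: 9.75
eef_pos: [565.1, -25.8, 96.3]
tcp_rot: [3.14, 0.0, 1.5]
contact_force: [-4.1, -1.5, 19.2]
opening: 0.484
grasp_force: 117.1
```

Run:
```python
from h import *
go(564,-25.2,97,1.5)
```

```text
t9.8 pos [565.1 -25.8  96.3] yaw 1.500 d [ 0.011 -0.023 -0.015] a [0.02 0.   0.  ] F [-4.1 -1.5 19.2] op 41.3 gf 117.1 q6 0.02
```

>>> drive_tool(plan=[{"x":0,"y":0,"z":0,"ax":0,"ay":0,"az":1.4,"hand":30},{"x":0,"y":0,"z":0,"ax":0,"ay":0,"az":2.8,"hand":30},{"x":0,"y":0,"z":0,"ax":0,"ay":0,"az":4.2,"hand":30},{"x":0,"y":0,"z":0,"ax":0,"ay":0,"az":2.8,"hand":30},{"x":0,"y":0,"z":0,"ax":0,"ay":0,"az":1.4,"hand":30},{"x":0,"y":0,"z":0,"ax":0,"ay":0,"az":0,"hand":30}])

```text
clock: 10.35
eef_pos: [564.9, -26.1, 96.2]
tcp_rot: [3.14, 0.001, 1.501]
contact_force: [0.2, -5.3, 18.9]
opening: 0.489
grasp_force: 117.0
```

>>> drive_tool(plan=[{"x":0,"y":0,"z":-0.04,"ax":0,"ay":0,"az":0,"hand":45},{"x":0,"y":0,"z":-0.04,"ax":0,"ay":0,"az":0,"hand":70},{"x":0,"y":0,"z":-0.04,"ax":0,"ay":0,"az":0,"hand":85},{"x":0,"y":0,"z":-0.04,"ax":0,"ay":0,"az":0,"hand":85},{"x":0,"y":0,"z":-0.5,"ax":0,"ay":0,"az":0,"hand":85},{"x":0,"y":0,"z":-1.2,"ax":0,"ay":0,"az":0,"hand":85},{"x":0,"y":0,"z":-2,"ax":0,"ay":0,"az":0,"hand":85},{"x":0,"y":0,"z":-2.6,"ax":0,"ay":0,"az":0,"hand":85}])

```text
clock: 11.15
eef_pos: [564.5, -25.4, 226.3]
tcp_rot: [3.141, -0.0, 1.494]
contact_force: [0.3, 0.6, 0.4]
opening: 0.998
grasp_force: 0.0
```

>>> drive_tool(plan=[{"x":0,"y":0,"z":0,"ax":0,"ay":0,"az":0,"hand":85},{"x":0,"y":0,"z":0,"ax":0,"ay":0,"az":0,"hand":85}])

```text
clock: 11.35
eef_pos: [564.3, -25.4, 224.5]
tcp_rot: [3.141, -0.0, 1.494]
contact_force: [-0.4, 0.9, 0.3]
opening: 0.996
grasp_force: 0.0
```

Run:
```python
from h import *
i,im=save("wrist","w5")
for z in (128,131,148): circ(i,im,(564,-27,z),17,26,4,last=False); 
e,a=blob(im,*proj(i,(564,-27,128),True),gray); print(e,a,at(i,*e[0],128,True))
go(573,330,200,1.5)
lid(573,382,cam="top",w=15)
```

```text
circ [565.7 -27.5 128. ] rad 21.6 82
circ [565.8 -26.5 131. ] rad 21.4 82
circ [566.1 -20.4 148. ] rad 20.1 77
((254.1608123779297, 189.75094604492188), (52.65785598754883, 61.84405517578125), 165.45692443847656) 2344.0 [564.88893865 -20.9577671  128.        ]
t11.4 pos [563.6 -25.4 223.4] yaw 1.495 d [ 7.101 -0.354  0.469] a [-0.01  0.   -0.05] F [-0.2  0.7 -0.4] op 85.2 gf 0.0 q6 0.03
exp [126. 203.] ell [122.2 204.6  12.3  13.9] area 116.5 -> [567.7 393.9  72. ] dia 40.8
```

View pics/w5.png

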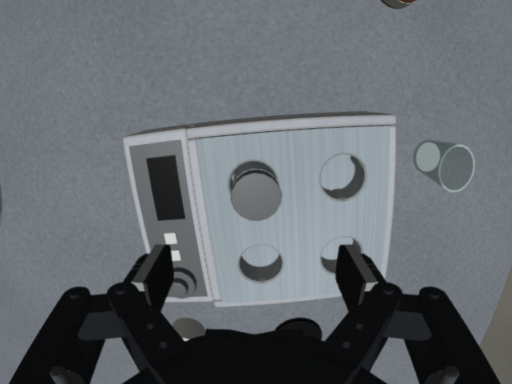

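The view shows the first cup's lid at (256,196), centred in its well, with a fitted radius of 21.6 mm at z=128, so it is home. Next is cup A.

>>> drive_tool(plan=[{"x":0.9,"y":0,"z":0,"ax":0,"ay":0,"az":0,"hand":85},{"x":1.8,"y":-0.1,"z":0,"ax":0,"ay":0,"az":0,"hand":85},{"x":2.7,"y":-0.1,"z":0.1,"ax":0,"ay":0,"az":0,"hand":85},{"x":3.6,"y":-0.2,"z":0.2,"ax":0,"ay":0,"az":0,"hand":85},{"x":4.5,"y":-0.2,"z":0.3,"ax":0,"ay":0,"az":0,"hand":85},{"x":5.4,"y":-0.3,"z":0.4,"ax":0,"ay":0,"az":0,"hand":85},{"x":6.3,"y":-0.3,"z":0.45,"ax":0,"ay":0,"az":0,"hand":85},{"x":7.1,"y":-0.37,"z":0.45,"ax":0,"ay":0,"az":0,"hand":85}])

```text
clock: 12.25
eef_pos: [571.6, 331.6, 199.2]
tcp_rot: [-3.139, 0.002, 1.495]
contact_force: [0.4, 0.2, 0.3]
opening: 0.996
grasp_force: 0.0
```

>>> drive_tool(plan=[{"x":0,"y":0,"z":0,"ax":0,"ay":0,"az":0,"hand":85},{"x":0,"y":0,"z":0,"ax":0,"ay":0,"az":0,"hand":85},{"x":0,"y":0,"z":0,"ax":0,"ay":0,"az":0,"hand":85}])

```text
clock: 12.55
eef_pos: [572.2, 328.7, 200.6]
tcp_rot: [-3.14, 0.002, 1.494]
contact_force: [0.3, 0.5, -0.2]
opening: 0.997
grasp_force: 0.0
```

Run:
```python
from h import *
im,P=lid(571,383); cv2.imwrite("pics/w6.png",im)
circ(imaging.camera_info("wrist"),im,P,17,26,3,last=False)
go(P[0],P[1],38,1.495)
```

```text
exp [248. 127.] ell [243.4 117.1  47.2  47.8] area 1713.5 -> [567.3 392.5  72. ] dia 43.3
circ [567.5 392.   72. ] rad 20.5 45
t12.6 pos [572.4 328.5 201. ] yaw 1.494 d [ 1.271 -0.197  3.258] a [-0.01  0.01 -0.01] F [ 0.1 -0.9 -0.5] op 85.3 gf 0.0 q6 0.60
```

>>> drive_tool(plan=[{"x":0.7,"y":-0.1,"z":0.2,"ax":0,"ay":0,"az":0,"hand":85},{"x":1.26,"y":-0.2,"z":0.6,"ax":0,"ay":0,"az":0,"hand":85},{"x":1.26,"y":-0.2,"z":1.4,"ax":0,"ay":0,"az":0,"hand":85},{"x":1.26,"y":-0.2,"z":2.2,"ax":0,"ay":0,"az":0,"hand":85},{"x":1.26,"y":-0.2,"z":2.8,"ax":0,"ay":0,"az":0,"hand":85},{"x":1.26,"y":-0.2,"z":3.2,"ax":0,"ay":0,"az":0,"hand":85},{"x":1.26,"y":-0.2,"z":3.2,"ax":0,"ay":0,"az":0,"hand":60},{"x":1.26,"y":-0.2,"z":3.2,"ax":0,"ay":0,"az":0,"hand":40}], grip_force=100)

```text
clock: 13.4
eef_pos: [568.0, 392.6, 42.2]
tcp_rot: [-3.141, 0.0, 1.494]
contact_force: [0.5, -0.3, 0.1]
opening: 0.688
grasp_force: 0.0
```

>>> drive_tool(plan=[{"x":0,"y":0,"z":0,"ax":0,"ay":0,"az":0,"hand":30},{"x":0,"y":0,"z":0,"ax":0,"ay":0,"az":0,"hand":30},{"x":0,"y":0,"z":0,"ax":0,"ay":0,"az":0,"hand":30},{"x":0,"y":0,"z":0,"ax":0,"ay":0,"az":0,"hand":30}])

```text
clock: 13.8
eef_pos: [568.7, 394.1, 44.0]
tcp_rot: [3.139, -0.002, 1.495]
contact_force: [-1.5, -0.6, 7.3]
opening: 0.488
grasp_force: 101.2
```

Run:
```python
from h import *
go(565,-116.5,180,1.495)
```

```text
t13.8 pos [568.7 394.1  44. ] yaw 1.495 d [-10.183   0.707  -2.737] a [ 0.02 -0.02 -0.  ] F [-1.5 -0.6  7.3] op 41.7 gf 101.2 q6 0.68
```

>>> drive_tool(plan=[{"x":0,"y":0,"z":-0.7,"ax":0,"ay":0,"az":0,"hand":30},{"x":0,"y":0,"z":-1.5,"ax":0,"ay":0,"az":0,"hand":30},{"x":0,"y":0,"z":-2.4,"ax":0,"ay":0,"az":0,"hand":30},{"x":-0.5,"y":0,"z":-3,"ax":0,"ay":0,"az":0,"hand":30},{"x":-1.3,"y":0.1,"z":-3,"ax":0,"ay":0,"az":0,"hand":30},{"x":-2.2,"y":0.2,"z":-3,"ax":0,"ay":0,"az":0,"hand":30},{"x":-3.1,"y":0.2,"z":-3,"ax":0,"ay":0,"az":0,"hand":30},{"x":-4,"y":0.3,"z":-3,"ax":0,"ay":0,"az":0,"hand":30}])

```text
clock: 14.6
eef_pos: [566.7, 191.4, 192.6]
tcp_rot: [3.141, -0.0, 1.495]
contact_force: [-0.1, 0.3, -1.1]
opening: 0.489
grasp_force: 101.4
```

>>> drive_tool(plan=[{"x":-0.9,"y":0,"z":0,"ax":0,"ay":0,"az":0,"hand":30},{"x":-1.8,"y":0.1,"z":0,"ax":0,"ay":0,"az":0,"hand":30},{"x":-2.7,"y":0.2,"z":0,"ax":0,"ay":0,"az":0,"hand":30},{"x":-3.6,"y":0.2,"z":0,"ax":0,"ay":0,"az":0,"hand":30},{"x":-4.5,"y":0.3,"z":0,"ax":0,"ay":0,"az":0,"hand":30},{"x":-5.3,"y":0.35,"z":0,"ax":0,"ay":0,"az":0,"hand":30},{"x":-6,"y":0.4,"z":0,"ax":0,"ay":0,"az":0,"hand":30},{"x":-6.16,"y":0.4,"z":0,"ax":0,"ay":0,"az":0,"hand":30}])

```text
clock: 15.4
eef_pos: [563.9, -119.0, 192.6]
tcp_rot: [3.14, 0.001, 1.492]
contact_force: [1.0, 0.2, -2.1]
opening: 0.492
grasp_force: 101.4
```

>>> drive_tool(plan=[{"x":0,"y":0,"z":0,"ax":0,"ay":0,"az":0,"hand":30},{"x":0,"y":0,"z":0,"ax":0,"ay":0,"az":0,"hand":30},{"x":0,"y":0,"z":0,"ax":0,"ay":0,"az":0,"hand":30}])

```text
clock: 15.7
eef_pos: [564.0, -114.3, 191.9]
tcp_rot: [3.141, -0.0, 1.496]
contact_force: [0.4, 0.4, -1.0]
opening: 0.487
grasp_force: 101.4
```

Run:
```python
from h import *
i,im=save("wrist","w7"); go(565.8,-115,142,1.495); s=monitor.sense()["eef_pos"]
h=im[215:330,190:320]; m=(h.astype(int)[...,0]-h.astype(int)[...,2]<12)&(h.max(2)>85)
ys,xs=np.where(m); print(xs.min()+190,xs.max()+190,ys.min()+215,ys.max()+215)
n,l,st,c=cv2.connectedComponentsWithStats(m.astype(np.uint8)); k=1+np.argmax(st[1:,4]); print(st[k]+[190,215,0,0,0])
x0,y0,w,hh,_=st[k]+[190,215,0,0,0]
for z in (s[2]+24,s[2]+27,s[2]+30):
    a=at(i,x0+w/2,y0,z,True);b=at(i,x0+w/2,y0+hh,z,True); print(z.round(1),((a+b)/2)[:2].round(1),(a-b)[1].round(1))
```

```text
t15.8 pos [ 564.  -114.3  191.9] yaw 1.496 d [-0.011  0.037  0.998] a [ 0.   -0.    0.01] F [ 0.2 -0.1 -0.2] op 41.9 gf 101.4 q6 -0.13
190 319 215 329
[ 209  240   91   76 5435]
215.9 [ 563.9 -118.7] 44.7
218.9 [ 564.  -116.6] 43.6
221.9 [ 564.2 -114.5] 42.5
```

>>> drive_tool(plan=[{"x":0,"y":0.03,"z":0.4,"ax":0,"ay":0,"az":0,"hand":30},{"x":0,"y":0.03,"z":0.9,"ax":0,"ay":0,"az":0,"hand":30},{"x":0,"y":0.03,"z":1.05,"ax":0,"ay":0,"az":0,"hand":30},{"x":0,"y":0.03,"z":1.12,"ax":0,"ay":0,"az":0,"hand":30},{"x":0,"y":0.03,"z":1.18,"ax":0,"ay":0,"az":0,"hand":30},{"x":0,"y":0.03,"z":1.22,"ax":0,"ay":0,"az":0,"hand":30},{"x":0,"y":0.03,"z":1.25,"ax":0,"ay":0,"az":0,"hand":30},{"x":0,"y":0.03,"z":1.25,"ax":0,"ay":0,"az":0,"hand":30}])

```text
clock: 16.55
eef_pos: [565.6, -115.8, 129.6]
tcp_rot: [3.141, 0.0, 1.495]
contact_force: [-0.3, 0.1, -1.6]
opening: 0.488
grasp_force: 101.4
```

>>> drive_tool(plan=[{"x":0,"y":0,"z":0.08,"ax":0,"ay":0,"az":1.3,"hand":30},{"x":0,"y":0.01,"z":0.14,"ax":0,"ay":0,"az":2.6,"hand":30},{"x":-0.005,"y":0.015,"z":0.18,"ax":0,"ay":0,"az":3.9,"hand":30},{"x":-0.01,"y":0.02,"z":0.2,"ax":0,"ay":0,"az":5.2,"hand":30},{"x":-0.015,"y":0.03,"z":0.22,"ax":0,"ay":0,"az":6.5,"hand":30},{"x":-0.02,"y":0.035,"z":0.24,"ax":0,"ay":0,"az":7.8,"hand":30},{"x":-0.025,"y":0.04,"z":0.26,"ax":0,"ay":0,"az":9.1,"hand":30},{"x":-0.025,"y":0.04,"z":0.28,"ax":0,"ay":0,"az":10.4,"hand":30}], grip_force=110)

```text
clock: 17.35
eef_pos: [567.1, -118.0, 116.0]
tcp_rot: [3.14, 0.001, 0.401]
contact_force: [-3.7, -4.4, 5.5]
opening: 0.484
grasp_force: 111.4
```

>>> drive_tool(plan=[{"x":0,"y":0,"z":0.02,"ax":0,"ay":0,"az":-1.4,"hand":30},{"x":0,"y":-0.005,"z":0.04,"ax":0,"ay":0,"az":-2.8,"hand":30},{"x":0,"y":-0.01,"z":0.06,"ax":0,"ay":0,"az":-4.2,"hand":30},{"x":-0.005,"y":-0.02,"z":0.08,"ax":0,"ay":0,"az":-5.6,"hand":30},{"x":-0.01,"y":-0.03,"z":0.1,"ax":0,"ay":0,"az":-7,"hand":30},{"x":-0.015,"y":-0.035,"z":0.12,"ax":0,"ay":0,"az":-8.4,"hand":30},{"x":-0.02,"y":-0.04,"z":0.14,"ax":0,"ay":0,"az":-9.8,"hand":30},{"x":-0.025,"y":-0.045,"z":0.16,"ax":0,"ay":0,"az":-11,"hand":30}])

```text
clock: 18.15
eef_pos: [566.1, -116.0, 108.7]
tcp_rot: [3.14, 0.001, 1.563]
contact_force: [1.7, -1.2, 7.1]
opening: 0.484
grasp_force: 112.8
```

Run:
```python
from h import *
go(565.8,-114.6,100,0.5)
```

```text
t18.1 pos [ 566.1 -116.   108.7] yaw 1.563 d [ 0.028 -0.007  0.174] a [ 2.000e-02 -1.000e-02  1.015e+01] F [ 1.7 -1.2  7.1] op 41.3 gf 112.8 q6 -0.20
```

>>> drive_tool(plan=[{"x":0,"y":0,"z":0.02,"ax":0,"ay":0,"az":1.4,"hand":30},{"x":0,"y":0.01,"z":0.04,"ax":0,"ay":0,"az":2.8,"hand":30},{"x":-0.005,"y":0.015,"z":0.06,"ax":0,"ay":0,"az":4.2,"hand":30},{"x":-0.01,"y":0.02,"z":0.08,"ax":0,"ay":0,"az":5.6,"hand":30},{"x":-0.015,"y":0.03,"z":0.1,"ax":0,"ay":0,"az":7,"hand":30},{"x":-0.02,"y":0.035,"z":0.115,"ax":0,"ay":0,"az":8.4,"hand":30},{"x":-0.025,"y":0.04,"z":0.13,"ax":0,"ay":0,"az":9.8,"hand":30},{"x":-0.025,"y":0.04,"z":0.14,"ax":0,"ay":0,"az":11,"hand":30}])

```text
clock: 18.95
eef_pos: [566.6, -117.4, 100.2]
tcp_rot: [3.141, 0.001, 0.4]
contact_force: [-0.5, -3.1, -4.9]
opening: 0.486
grasp_force: 114.1
```

>>> drive_tool(plan=[{"x":0,"y":0,"z":0.015,"ax":0,"ay":0,"az":-1.4,"hand":30},{"x":0,"y":-0.005,"z":0.03,"ax":0,"ay":0,"az":-2.8,"hand":30},{"x":0,"y":-0.01,"z":0.045,"ax":0,"ay":0,"az":-4.2,"hand":30},{"x":-0.005,"y":-0.02,"z":0.055,"ax":0,"ay":0,"az":-5.6,"hand":30},{"x":-0.01,"y":-0.03,"z":0.065,"ax":0,"ay":0,"az":-7,"hand":30},{"x":-0.015,"y":-0.035,"z":0.075,"ax":0,"ay":0,"az":-8.4,"hand":30},{"x":-0.02,"y":-0.04,"z":0.08,"ax":0,"ay":0,"az":-9.8,"hand":30},{"x":-0.025,"y":-0.045,"z":0.08,"ax":0,"ay":0,"az":-11,"hand":30}])

```text
clock: 19.75
eef_pos: [566.1, -116.1, 98.8]
tcp_rot: [3.139, 0.001, 1.563]
contact_force: [-10.1, -1.1, 20.8]
opening: 0.482
grasp_force: 117.0
```

>>> drive_tool(plan=[{"x":0,"y":0,"z":0,"ax":0,"ay":0,"az":1.4,"hand":30},{"x":0,"y":0,"z":0,"ax":0,"ay":0,"az":2.8,"hand":30},{"x":0,"y":0,"z":0,"ax":0,"ay":0,"az":4.2,"hand":30},{"x":0,"y":0,"z":0,"ax":0,"ay":0,"az":2.8,"hand":30},{"x":0,"y":0,"z":0,"ax":0,"ay":0,"az":1.4,"hand":30},{"x":0,"y":0,"z":0,"ax":0,"ay":0,"az":0.6,"hand":30}])

```text
clock: 20.35
eef_pos: [566.7, -116.4, 98.9]
tcp_rot: [3.138, 0.001, 1.5]
contact_force: [-6.4, -6.9, 17.5]
opening: 0.482
grasp_force: 116.6
```

>>> drive_tool(plan=[{"x":0,"y":0,"z":-0.06,"ax":0,"ay":0,"az":0,"hand":45},{"x":0,"y":0,"z":-0.06,"ax":0,"ay":0,"az":0,"hand":70},{"x":0,"y":0,"z":-0.06,"ax":0,"ay":0,"az":0,"hand":85},{"x":0,"y":0,"z":-0.06,"ax":0,"ay":0,"az":0,"hand":85},{"x":0,"y":0,"z":-0.6,"ax":0,"ay":0,"az":0,"hand":85},{"x":0,"y":0,"z":-1.3,"ax":0,"ay":0,"az":0,"hand":85},{"x":0,"y":0,"z":-2,"ax":0,"ay":0,"az":0,"hand":85},{"x":0,"y":0,"z":-2.5,"ax":0,"ay":0,"az":0,"hand":85}])

```text
clock: 21.15
eef_pos: [565.7, -115.3, 223.3]
tcp_rot: [3.14, 0.0, 1.495]
contact_force: [0.7, -0.3, 0.7]
opening: 0.997
grasp_force: 0.0
```

>>> drive_tool(plan=[{"x":0,"y":0,"z":0,"ax":0,"ay":0,"az":0,"hand":85},{"x":0,"y":0,"z":0,"ax":0,"ay":0,"az":0,"hand":85},{"x":0,"y":0,"z":0,"ax":0,"ay":0,"az":0,"hand":85}])

```text
clock: 21.45
eef_pos: [564.4, -115.1, 219.9]
tcp_rot: [-3.139, -0.0, 1.495]
contact_force: [-0.3, 0.4, -0.2]
opening: 0.994
grasp_force: 0.0
```

Run:
```python
from h import *
i,im=save("wrist","w8")
for c in ((566,-117,128),(565.5,-27,128)): circ(i,im,c,17,26,4,last=False)
i2,im2=save("side","s8"); go(470,-146,170,1.5)
o=np.hstack([im[40:384],cv2.resize(im2[150:270,165:300],(387,344),interpolation=cv2.INTER_CUBIC)])
cv2.imwrite("pics/o8.png",cv2.resize(o,(800,int(800/o.shape[1]*344))))
```

```text
circ [ 565.9 -117.8  128. ] rad 21.8 81
circ [565.7 -28.  128. ] rad 22.2 118
t21.6 pos [ 564.4 -115.1  219.8] yaw 1.495 d [-0.76  -1.833  1.001] a [-0.02 -0.   -0.05] F [-0.2 -0.2 -0.2] op 84.9 gf 0.0 q6 -0.13
```

View pics/o8.png

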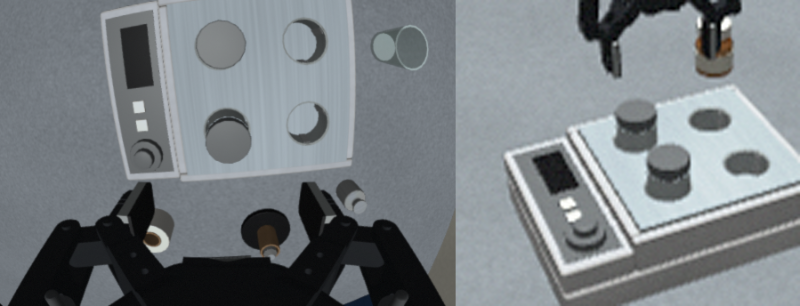

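Both cups stand at the same height, 89.8 mm apart, with lid radii of about 22 mm at z=128, so both are home. The button cap is at about (164,212) in the wrist frame.

Run:
```python
from h import *
i=imaging.camera_info("wrist"); im=cv2.imread("pics/w8.png")
P=at(i,164,212,97,True); print(P); circ(i,im,P,8,16,4,last=False); circ(i,im,P,8,14,4,last=True)
t=cv2.imread("pics/side0.png"); s=imaging.camera_info("side"); print(at(s,214,236,97))
cv2.imwrite("pics/b8.png",cv2.resize(im[170:250,120:210],None,fx=5,fy=5,interpolation=cv2.INTER_CUBIC))
```

```text
[ 473.20788166 -134.84289403   97.        ]
circ [ 476.2 -132.5   97. ] rad 14.8 38
circ [ 475.6 -133.1   97. ] rad 12.4 37
[ 465.79705112 -136.47223548   97.        ]
```

View pics/b8.png

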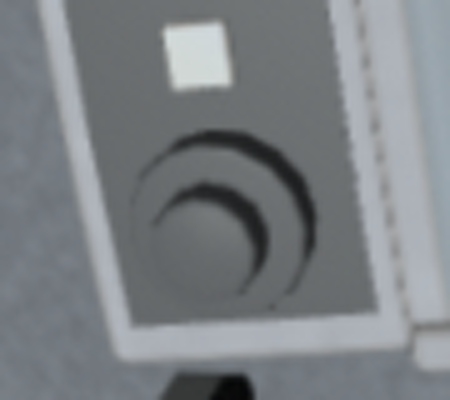

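The cap disc spans crop columns 150–255 and rows 195–300, so its centre is at about (160.4,219.5).

Run:
```python
from h import *
i=imaging.camera_info("wrist"); P=at(i,160.4,219.5,97,True); print(P, at(i,150,219.5,97,True)-at(i,171,219.5,97,True)); go(P[0],P[1],120,1.495)
```

```text
[ 467.85163245 -142.61167859   97.        ] [-22.57154532   1.24836955   0.        ]
t21.6 pos [ 564.4 -115.1  219.8] yaw 1.495 d [-0.696 -1.879  2.001] a [-0.02 -0.   -0.  ] F [-0.2 -0.2 -0.2] op 84.9 gf 0.0 q6 -0.13
```

>>> drive_tool(plan=[{"x":-0.2,"y":-0.6,"z":0,"ax":0,"ay":0,"az":0,"hand":60},{"x":-0.4,"y":-1.2,"z":0.2,"ax":0,"ay":0,"az":0,"hand":30},{"x":-0.71,"y":-1.9,"z":0.6,"ax":0,"ay":0,"az":0,"hand":0},{"x":-0.71,"y":-1.9,"z":1.2,"ax":0,"ay":0,"az":0,"hand":0},{"x":-0.71,"y":-1.9,"z":1.8,"ax":0,"ay":0,"az":0,"hand":0},{"x":-0.71,"y":-1.9,"z":2.15,"ax":0,"ay":0,"az":0,"hand":0},{"x":-0.71,"y":-1.9,"z":2.15,"ax":0,"ay":0,"az":0,"hand":0},{"x":-0.71,"y":-1.9,"z":2.15,"ax":0,"ay":0,"az":0,"hand":0}], grip_force=20)

```text
clock: 22.35
eef_pos: [467.5, -143.4, 113.5]
tcp_rot: [-3.14, -0.0, 1.495]
contact_force: [0.4, 1.0, 1.2]
opening: -0.002
grasp_force: 0.0
```

Run:
```python
from h import *
go(467,-143.5,97,1.495)
```

```text
t22.4 pos [ 467.5 -143.4  113.5] yaw 1.495 d [-0.003 -0.01   0.33 ] a [-0.01 -0.   -0.  ] F [0.4 1.  1.2] op -0.2 gf 0.0 q6 -0.22
```

>>> drive_tool(plan=[{"x":0,"y":0,"z":0.2,"ax":0,"ay":0,"az":0,"hand":0},{"x":0,"y":0,"z":0.3,"ax":0,"ay":0,"az":0,"hand":0},{"x":0,"y":0,"z":0.36,"ax":0,"ay":0,"az":0,"hand":0},{"x":0,"y":0,"z":0.42,"ax":0,"ay":0,"az":0,"hand":0},{"x":0,"y":0,"z":0.46,"ax":0,"ay":0,"az":0,"hand":0},{"x":0,"y":0,"z":0.47,"ax":0,"ay":0,"az":0,"hand":0},{"x":0,"y":0,"z":0.47,"ax":0,"ay":0,"az":0,"hand":0}])

```text
clock: 23.05
eef_pos: [467.9, -143.5, 90.6]
tcp_rot: [3.141, -0.0, 1.495]
contact_force: [-2.5, 0.9, 7.1]
opening: 0.0
grasp_force: 3.2
```

>>> drive_tool(plan=[{"x":0,"y":0,"z":0.02,"ax":0,"ay":0,"az":0,"hand":0},{"x":0,"y":0,"z":0.04,"ax":0,"ay":0,"az":0,"hand":0},{"x":0,"y":0,"z":0.04,"ax":0,"ay":0,"az":0,"hand":0}])

```text
clock: 23.35
eef_pos: [468.0, -143.5, 89.6]
tcp_rot: [3.141, 0.0, 1.495]
contact_force: [-6.2, 2.5, 21.5]
opening: -0.0
grasp_force: 10.7
```

The button bottomed out: the force rose to 21 N and travel stopped at 6 mm or more. Now the core.

>>> drive_tool(plan=[{"x":0,"y":0,"z":-0.6,"ax":0,"ay":0,"az":0,"hand":0},{"x":0,"y":0,"z":-1.4,"ax":0,"ay":0,"az":0,"hand":30},{"x":-0.5,"y":0.3,"z":-2.2,"ax":0,"ay":0,"az":0,"hand":60},{"x":-1.2,"y":0.8,"z":-2.3,"ax":0,"ay":0,"az":0,"hand":85},{"x":-2,"y":1.4,"z":-2.3,"ax":0,"ay":0,"az":0,"hand":85},{"x":-2.8,"y":2,"z":-2.3,"ax":0,"ay":0,"az":0,"hand":85},{"x":-3.6,"y":2.7,"z":-2.3,"ax":0,"ay":0,"az":0,"hand":85},{"x":-4.45,"y":3.3,"z":-2.3,"ax":0,"ay":0,"az":0,"hand":85}])

```text
clock: 24.15
eef_pos: [613.9, -375.0, 203.1]
tcp_rot: [3.141, -0.0, 1.495]
contact_force: [0.3, 0.3, -0.2]
opening: 0.996
grasp_force: 0.0
```

>>> drive_tool(plan=[{"x":0,"y":0,"z":0,"ax":0,"ay":0,"az":0,"hand":85},{"x":0,"y":0,"z":0,"ax":0,"ay":0,"az":0,"hand":85},{"x":0,"y":0,"z":0,"ax":0,"ay":0,"az":0,"hand":85},{"x":0,"y":0,"z":0,"ax":0,"ay":0,"az":0,"hand":85}])

```text
clock: 24.55
eef_pos: [612.3, -372.3, 203.5]
tcp_rot: [-3.141, -0.0, 1.496]
contact_force: [-1.4, -0.3, -0.3]
opening: 0.995
grasp_force: 0.0
```

Run:
```python
from h import *
i,im=save("wrist","w9"); go(618,-320,30,1.495)
for X in [(617,-320,62),(617,-320,12),(437,-295,50),(534,-435,60)]: print(proj(i,X,True).round(0))
circ(i,im,(617,-320,12),38,50,4,last=False)
```

```text
t24.6 pos [ 612.4 -372.4  203.7] yaw 1.496 d [1.053 0.032 3.474] a [ 0.   -0.    0.01] F [-0.3 -0.  -0.4] op 85.0 gf 0.0 q6 -0.47
[255. 128.]
[255. 124.]
[ 90. 123.]
[187. 241.]
circ [ 614.6 -321.3   12. ] rad 41.5 115
```

View pics/w9.png

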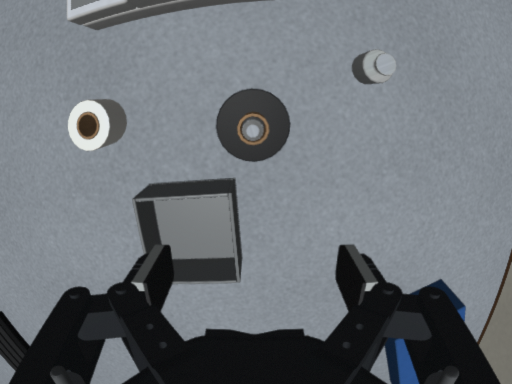

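The wrist view shows the stand disc at (253,125), the core ring with the spindle inside at (253,129), and the roll top at (88,126). The tub is at about (190,230) and the weight at (379,66).

>>> drive_tool(plan=[{"x":0.6,"y":0,"z":0.3,"ax":0,"ay":0,"az":0,"hand":85},{"x":1.02,"y":-0.02,"z":0.9,"ax":0,"ay":0,"az":0,"hand":85},{"x":1.02,"y":-0.02,"z":1.7,"ax":0,"ay":0,"az":0,"hand":85},{"x":1.02,"y":-0.02,"z":2.4,"ax":0,"ay":0,"az":0,"hand":85},{"x":1.02,"y":-0.02,"z":3,"ax":0,"ay":0,"az":0,"hand":85},{"x":1.02,"y":-0.02,"z":3.47,"ax":0,"ay":0,"az":0,"hand":70},{"x":1.02,"y":-0.02,"z":3.47,"ax":0,"ay":0,"az":0,"hand":50},{"x":1.02,"y":-0.02,"z":3.47,"ax":0,"ay":0,"az":0,"hand":25}], grip_force=30)

```text
clock: 25.4
eef_pos: [615.7, -322.1, 30.5]
tcp_rot: [-3.142, -0.0, 1.495]
contact_force: [1.0, 0.0, 0.2]
opening: 0.506
grasp_force: 0.0
```

>>> drive_tool(plan=[{"x":0,"y":0,"z":0,"ax":0,"ay":0,"az":0,"hand":20},{"x":0,"y":0,"z":0,"ax":0,"ay":0,"az":0,"hand":20},{"x":0,"y":0,"z":0,"ax":0,"ay":0,"az":0,"hand":20},{"x":0,"y":0,"z":0,"ax":0,"ay":0,"az":0,"hand":20}])

```text
clock: 25.8
eef_pos: [616.7, -323.0, 31.8]
tcp_rot: [3.139, 0.001, 1.495]
contact_force: [-0.6, 1.2, 7.9]
opening: 0.34
grasp_force: 31.0
```

Run:
```python
from h import *
i,im=save("wrist","w10"); go(534,-436,110,1.495)
```

```text
t25.9 pos [ 616.7 -323.    31.8] yaw 1.495 d [-2.381 -1.474 -1.565] a [ 0.02  0.01 -0.  ] F [-1.   0.7  6.9] op 29.4 gf 31.0 q6 -0.41
```

>>> drive_tool(plan=[{"x":0,"y":0,"z":-0.4,"ax":0,"ay":0,"az":0,"hand":20},{"x":0,"y":0,"z":-1,"ax":0,"ay":0,"az":0,"hand":20},{"x":0,"y":0,"z":-1.7,"ax":0,"ay":0,"az":0,"hand":20},{"x":0,"y":0,"z":-1.8,"ax":0,"ay":0,"az":0,"hand":20},{"x":-0.6,"y":-0.3,"z":-1.8,"ax":0,"ay":0,"az":0,"hand":20},{"x":-1.3,"y":-0.8,"z":-1.8,"ax":0,"ay":0,"az":0,"hand":20},{"x":-2,"y":-1.2,"z":-1.8,"ax":0,"ay":0,"az":0,"hand":20},{"x":-2.38,"y":-1.47,"z":-1.8,"ax":0,"ay":0,"az":0,"hand":20}])

```text
clock: 26.65
eef_pos: [531.5, -437.8, 119.9]
tcp_rot: [3.142, 0.001, 1.494]
contact_force: [-0.5, -0.6, -0.3]
opening: 0.342
grasp_force: 30.3
```

>>> drive_tool(plan=[{"x":0,"y":0,"z":0,"ax":0,"ay":0,"az":0,"hand":20},{"x":0,"y":0,"z":0,"ax":0,"ay":0,"az":0,"hand":20},{"x":0,"y":0,"z":0,"ax":0,"ay":0,"az":0,"hand":20}])

```text
clock: 26.95
eef_pos: [533.9, -434.8, 119.8]
tcp_rot: [3.141, -0.0, 1.495]
contact_force: [0.4, -0.5, 0.2]
opening: 0.345
grasp_force: 30.3
```

Run:
```python
from h import *
i,im=save("wrist","w11"); i2,im2=save("side","s11"); go(534,-436,35,1.495)
o=np.hstack([im,cv2.resize(im2[220:384,190:409],(512,384),interpolation=cv2.INTER_CUBIC)])
cv2.imwrite("pics/o11.png",cv2.resize(o,(800,300)))
```

```text
t27.1 pos [ 534.1 -434.6  119.7] yaw 1.496 d [-0.028  0.     1.695] a [ 0.   -0.    0.01] F [-0.5 -0.4 -0.4] op 29.4 gf 30.3 q6 -0.61
```

View pics/o11.png

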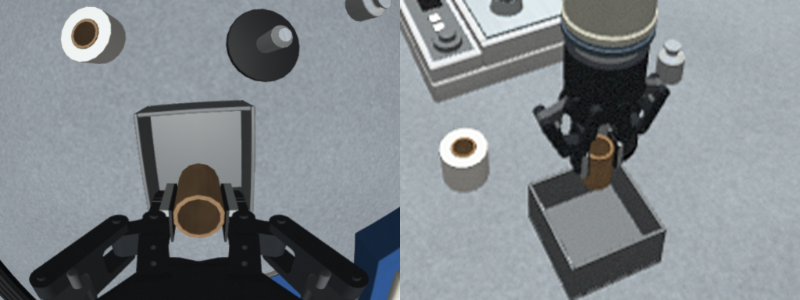

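The core is held upright over the tub, and the spindle is bare. I'll lower it and release.

>>> drive_tool(plan=[{"x":0,"y":0,"z":0.5,"ax":0,"ay":0,"az":0,"hand":20},{"x":0,"y":0,"z":1.1,"ax":0,"ay":0,"az":0,"hand":20},{"x":0,"y":0,"z":1.6,"ax":0,"ay":0,"az":0,"hand":20},{"x":0,"y":0,"z":1.7,"ax":0,"ay":0,"az":0,"hand":20},{"x":0,"y":0,"z":1.75,"ax":0,"ay":0,"az":0,"hand":20},{"x":0,"y":0,"z":1.75,"ax":0,"ay":0,"az":0,"hand":40},{"x":0,"y":0,"z":1.75,"ax":0,"ay":0,"az":0,"hand":50},{"x":0,"y":0,"z":1.75,"ax":0,"ay":0,"az":0,"hand":50}])

```text
clock: 27.85
eef_pos: [534.0, -436.1, 33.6]
tcp_rot: [3.14, 0.001, 1.495]
contact_force: [0.1, 0.3, -0.9]
opening: 0.585
grasp_force: 0.0
```

>>> drive_tool(plan=[{"x":0,"y":0,"z":0,"ax":0,"ay":0,"az":0,"hand":50},{"x":0,"y":0,"z":-0.5,"ax":0,"ay":0,"az":0,"hand":50},{"x":0,"y":0,"z":-1.2,"ax":0,"ay":0,"az":0,"hand":50},{"x":0,"y":0,"z":-2,"ax":0,"ay":0,"az":0,"hand":50},{"x":0,"y":0,"z":-2.8,"ax":0,"ay":0,"az":0,"hand":70},{"x":0,"y":0,"z":-3.4,"ax":0,"ay":0,"az":0,"hand":85},{"x":0,"y":0,"z":-3.4,"ax":0,"ay":0,"az":0,"hand":85},{"x":0,"y":0,"z":-3.4,"ax":0,"ay":0,"az":0,"hand":85}])

```text
clock: 28.65
eef_pos: [533.5, -435.9, 203.4]
tcp_rot: [3.14, 0.001, 1.495]
contact_force: [-0.4, 0.6, 0.4]
opening: 0.995
grasp_force: 0.0
```

Run:
```python
from h import *
i,im=save("wrist","w12")
brown=lambda I:(I[...,2]-I[...,0]>25)
e,a=blob(im,*proj(i,(534,-436,30),True),brown); print("core",e,a,at(i,*e[0],54,True),at(i,*e[0],29,True))
white=lambda I:(I.min(2)>195)
e,a=blob(im,*proj(i,(437,-295,50),True),white,50); print("roll",e,a,at(i,*e[0],50,True))
go(437,-352,200,1.495)
```

```text
core ((253.46932983398438, 174.01858520507812), (28.76365852355957, 34.01863479614258), 170.7338104248047) 706.0 [ 533.60940813 -431.19221794   54.        ] [ 533.12398843 -437.47929924   29.        ]
roll ((145.35983276367188, 54.7767448425293), (47.943267822265625, 54.252071380615234), 34.708980560302734) 1985.5 [ 433.82066666 -297.31153505   50.        ]
t28.7 pos [ 533.  -435.4  202. ] yaw 1.495 d [ 1.517 -2.04   0.041] a [-0. -0. -0.] F [-0.2  0.  -1.1] op 85.0 gf 0.0 q6 -0.61
```

>>> drive_tool(plan=[{"x":0.5,"y":-0.6,"z":0,"ax":0,"ay":0,"az":0,"hand":85},{"x":1,"y":-1.3,"z":0,"ax":0,"ay":0,"az":0,"hand":85},{"x":1.52,"y":-2.04,"z":0,"ax":0,"ay":0,"az":0,"hand":85},{"x":1.52,"y":-2.04,"z":0,"ax":0,"ay":0,"az":0,"hand":85},{"x":1.52,"y":-2.04,"z":0,"ax":0,"ay":0,"az":0,"hand":85},{"x":1.52,"y":-2.04,"z":0,"ax":0,"ay":0,"az":0,"hand":85}])

```text
clock: 29.3
eef_pos: [438.1, -352.7, 202.0]
tcp_rot: [3.141, 0.0, 1.495]
contact_force: [-0.0, -0.1, -0.3]
opening: 0.996
grasp_force: 0.0
```

Run:
```python
from h import *
i,im=save("wrist","w13"); white=lambda I:(I.min(2)>195)
e,a=blob(im,*proj(i,(435,-297,50),True),white,50); P=at(i,*e[0],50,True); print("roll",e,a,P)
P=circ(i,im,P,24,33,4,last=False); go(P[0],P[1],30,1.495)
```

```text
roll ((244.32083129882812, 123.65006256103516), (55.78716278076172, 56.535953521728516), 74.06165313720703) 2409.5 [ 432.89045852 -296.60301539   50.        ]
circ [ 432.8 -296.8   50. ] rad 28.2 120
t29.4 pos [ 438.3 -352.9  202. ] yaw 1.495 d [ 1.11  -0.195  3.44 ] a [ 0.  0. -0.] F [-0.1  0.5  0.9] op 84.8 gf 0.0 q6 -0.60
```

>>> drive_tool(plan=[{"x":0.6,"y":-0.1,"z":0.4,"ax":0,"ay":0,"az":0,"hand":85},{"x":1.1,"y":-0.19,"z":1,"ax":0,"ay":0,"az":0,"hand":85},{"x":1.1,"y":-0.19,"z":1.8,"ax":0,"ay":0,"az":0,"hand":85},{"x":1.1,"y":-0.19,"z":2.6,"ax":0,"ay":0,"az":0,"hand":85},{"x":1.1,"y":-0.19,"z":3.3,"ax":0,"ay":0,"az":0,"hand":85},{"x":1.1,"y":-0.19,"z":3.8,"ax":0,"ay":0,"az":0,"hand":85},{"x":1.1,"y":-0.19,"z":3.84,"ax":0,"ay":0,"az":0,"hand":70},{"x":1.1,"y":-0.19,"z":3.84,"ax":0,"ay":0,"az":0,"hand":50}], grip_force=60)

```text
clock: 30.15
eef_pos: [432.4, -296.8, 9.8]
tcp_rot: [-3.141, -0.001, 1.495]
contact_force: [-0.1, -0.2, 0.1]
opening: 0.682
grasp_force: 0.0
```

>>> drive_tool(plan=[{"x":0,"y":0,"z":0,"ax":0,"ay":0,"az":0,"hand":45},{"x":0,"y":0,"z":0,"ax":0,"ay":0,"az":0,"hand":45},{"x":0,"y":0,"z":0,"ax":0,"ay":0,"az":0,"hand":45}])

```text
clock: 30.45
eef_pos: [432.7, -297.0, 11.4]
tcp_rot: [3.14, 0.001, 1.495]
contact_force: [-0.2, -0.9, -1.1]
opening: 0.662
grasp_force: 63.8
```

Run:
```python
from h import *
go(615,-321,110,1.495)
```

```text
t30.4 pos [ 432.7 -297.    11.4] yaw 1.495 d [-0.204  3.675 -1.966] a [ 0.02  0.01 -0.  ] F [-0.2 -0.9 -1.1] op 56.5 gf 63.8 q6 -0.53
```

>>> drive_tool(plan=[{"x":0,"y":0,"z":-0.6,"ax":0,"ay":0,"az":0,"hand":45},{"x":0,"y":0,"z":-1.4,"ax":0,"ay":0,"az":0,"hand":45},{"x":0,"y":0.3,"z":-2.1,"ax":0,"ay":0,"az":0,"hand":45},{"x":0,"y":1,"z":-2.2,"ax":0,"ay":0,"az":0,"hand":45},{"x":-0.1,"y":1.8,"z":-2.2,"ax":0,"ay":0,"az":0,"hand":45},{"x":-0.1,"y":2.6,"z":-2.2,"ax":0,"ay":0,"az":0,"hand":45},{"x":-0.2,"y":3.3,"z":-2.2,"ax":0,"ay":0,"az":0,"hand":45},{"x":-0.21,"y":3.68,"z":-2.2,"ax":0,"ay":0,"az":0,"hand":45}])

```text
clock: 31.25
eef_pos: [617.6, -321.5, 121.2]
tcp_rot: [3.139, 0.001, 1.495]
contact_force: [0.1, -0.1, -1.6]
opening: 0.665
grasp_force: 64.6
```

>>> drive_tool(plan=[{"x":0,"y":0,"z":0,"ax":0,"ay":0,"az":0,"hand":45},{"x":0,"y":0,"z":0,"ax":0,"ay":0,"az":0,"hand":45},{"x":0,"y":0,"z":0,"ax":0,"ay":0,"az":0,"hand":45},{"x":0,"y":0,"z":0,"ax":0,"ay":0,"az":0,"hand":45}])

```text
clock: 31.65
eef_pos: [613.7, -320.9, 120.5]
tcp_rot: [-3.141, -0.0, 1.494]
contact_force: [-0.4, 0.6, -2.0]
opening: 0.662
grasp_force: 64.6
```

Run:
```python
from h import *
i,im=save("wrist","w14"); go(615,-321.3,88,1.495)
i2,im2=save("side","s14"); print(proj(i2,(615,-321.3,74)))
o=np.hstack([im,cv2.resize(im2[200:330,225:398],(512,384),interpolation=cv2.INTER_CUBIC)])
cv2.imwrite("pics/o14.png",cv2.resize(o,(800,300)))
```

```text
t31.7 pos [ 613.9 -321.   120.6] yaw 1.494 d [-0.005  0.022  0.651] a [-0.   -0.   -0.01] F [ 0.4 -0.8 -2.5] op 56.4 gf 64.6 q6 -0.41
[303.7534129  274.49682736]
```

View pics/o14.png

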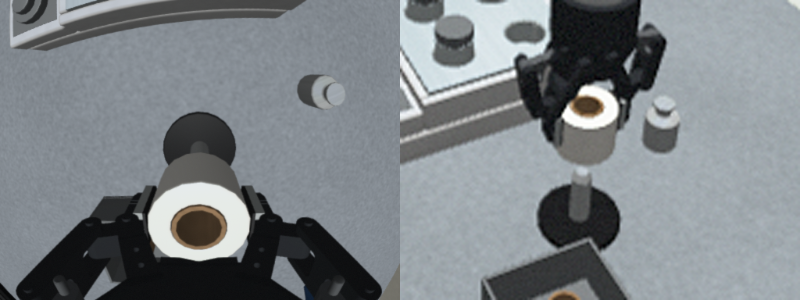

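The side crop shows the roll just above the spindle, apparently slightly to its right (585 against 580). I'll quantify that before lowering.

Run:
```python
from h import *
s=imaging.camera_info("side"); im=cv2.imread("pics/s14.png").astype(int)
e,a=blob(im,303,245,lambda I:(I.min(2)>185),25); print("roll top",e)
P=e[0]; print(proj(s,(613.9,-321,159.2)), "->",at(s,*P,159.2))
for v in range(277,292,2):
    row=im[v,285:325].mean(1); print(v,row.astype(int)[8:30])
for z in (70,40,20): print(z,proj(s,(615,-321.3,z)))
e,a=blob(im,303,295,lambda I:(I.max(2)<55),40); print("foot",e,proj(s,(615,-321.3,12)))
```

```text
roll top ((306.89898681640625, 246.3279571533203), (18.4743709564209, 23.377107620239258), 85.98794555664062)
[305.55459847 246.39608418] -> [ 616.58805169 -322.0050612   159.2       ]
277 [176 173 168 174 168 171 144 140 142 143 138 138 135 131 120 163 174 171
 170 171 174 171]
279 [173 177 155 155 140 144  95  84 114 127 124 131 132 102  99 170 173 172
 172 167 169 168]
281 [ 81  39  23  26  27  35  79  87  88  83  79  84  81  82  64  47 100 143
 157 172 170 173]
283 [ 30  29  28  32  30  45  81  86  85  82  83  85  83  85  62  30  29  28
  24  48 101 146]
285 [32 30 32 30 27 51 80 85 81 80 84 86 84 86 48 33 33 31 32 35 26 29]
287 [34 30 37 32 29 68 84 84 82 83 80 82 87 86 42 27 31 31 29 23 38 31]
289 [29 27 31 27 31 67 84 89 84 82 85 82 80 84 44 21 27 29 32 33 33 32]
291 [31 30 24 28 28 75 88 82 84 83 84 84 84 76 42 32 36 30 40 39 30 37]
70 [303.65096713 275.73777926]
40 [302.90023948 284.83153679]
20 [302.41640404 290.69236012]
foot ((301.9785461425781, 294.57623291015625), (28.791536331176758, 35.417415618896484), 99.5350112915039) [302.22645623 292.99324689]
```

>>> drive_tool(plan=[{"x":0,"y":0.0,"z":0.4,"ax":0,"ay":0,"az":0,"hand":45},{"x":0,"y":0.0,"z":0.6,"ax":0,"ay":0,"az":0,"hand":45},{"x":0,"y":0.0,"z":0.7,"ax":0,"ay":0,"az":0,"hand":45},{"x":0,"y":0.0,"z":0.78,"ax":0,"ay":0,"az":0,"hand":45},{"x":0,"y":0.0,"z":0.84,"ax":0,"ay":0,"az":0,"hand":45},{"x":0,"y":0.0,"z":0.9,"ax":0,"ay":0,"az":0,"hand":45},{"x":0,"y":0.0,"z":0.96,"ax":0,"ay":0,"az":0,"hand":45},{"x":0,"y":0.0,"z":0.96,"ax":0,"ay":0,"az":0,"hand":45}])

```text
clock: 32.55
eef_pos: [614.6, -320.9, 72.0]
tcp_rot: [-3.141, -0.0, 1.495]
contact_force: [-0.1, -0.1, -2.5]
opening: 0.662
grasp_force: 64.6
```

>>> drive_tool(plan=[{"x":0,"y":0,"z":0.2,"ax":0,"ay":0,"az":0,"hand":45},{"x":0,"y":0,"z":0.4,"ax":0,"ay":0,"az":0,"hand":45},{"x":0,"y":0,"z":0.6,"ax":0,"ay":0,"az":0,"hand":45},{"x":0,"y":0,"z":0.8,"ax":0,"ay":0,"az":0,"hand":45},{"x":0,"y":0,"z":0.92,"ax":0,"ay":0,"az":0,"hand":45},{"x":0,"y":0,"z":0.96,"ax":0,"ay":0,"az":0,"hand":45},{"x":0,"y":0,"z":1,"ax":0,"ay":0,"az":0,"hand":45},{"x":0,"y":0,"z":1,"ax":0,"ay":0,"az":0,"hand":45}])

```text
clock: 33.35
eef_pos: [615.0, -321.1, 22.6]
tcp_rot: [3.141, 0.0, 1.495]
contact_force: [-1.0, 0.3, -1.4]
opening: 0.66
grasp_force: 64.8
```

>>> drive_tool(plan=[{"x":0,"y":0,"z":0.02,"ax":0,"ay":0,"az":0,"hand":45},{"x":0,"y":0,"z":0.04,"ax":0,"ay":0,"az":0,"hand":45},{"x":0,"y":0,"z":0.04,"ax":0,"ay":0,"az":0,"hand":45}])

```text
clock: 33.65
eef_pos: [615.2, -321.2, 22.4]
tcp_rot: [3.141, 0.0, 1.495]
contact_force: [-4.5, 2.2, 12.9]
opening: 0.664
grasp_force: 66.1
```

>>> drive_tool(plan=[{"x":0,"y":0,"z":0,"ax":0,"ay":0,"az":0,"hand":65},{"x":0,"y":0,"z":0,"ax":0,"ay":0,"az":0,"hand":80},{"x":0,"y":0,"z":0,"ax":0,"ay":0,"az":0,"hand":85},{"x":0,"y":0,"z":0,"ax":0,"ay":0,"az":0,"hand":85},{"x":0,"y":0,"z":-0.7,"ax":0,"ay":0,"az":0,"hand":85},{"x":0,"y":0,"z":-1.5,"ax":0,"ay":0,"az":0,"hand":85},{"x":0,"y":0,"z":-2.4,"ax":0,"ay":0,"az":0,"hand":85},{"x":0,"y":0,"z":-3.4,"ax":0,"ay":0,"az":0,"hand":85}])

```text
clock: 34.45
eef_pos: [614.0, -320.6, 190.8]
tcp_rot: [-3.14, -0.001, 1.495]
contact_force: [0.5, 0.4, -1.1]
opening: 0.998
grasp_force: 0.0
```

>>> drive_tool(plan=[{"x":-0.6,"y":0,"z":-0.6,"ax":0,"ay":0,"az":0,"hand":85},{"x":-1.2,"y":0,"z":-0.6,"ax":0,"ay":0,"az":0,"hand":85},{"x":-1.2,"y":0,"z":-0.6,"ax":0,"ay":0,"az":0,"hand":85},{"x":-1.2,"y":0,"z":-0.6,"ax":0,"ay":0,"az":0,"hand":85},{"x":-1.2,"y":0,"z":-0.6,"ax":0,"ay":0,"az":0,"hand":85}])

```text
clock: 34.95
eef_pos: [609.8, -379.8, 219.2]
tcp_rot: [-3.14, -0.001, 1.495]
contact_force: [0.4, -0.9, -0.6]
opening: 0.998
grasp_force: 0.0
```

Run:
```python
from h import *
i,im=save("wrist","w15"); i2,im2=save("side","s15"); i3,im3=save("top","t15")
circ(i,im,(615,-321,62),24,33,4,last=False); circ(i,im,(615,-321,12),38,50,4,last=False)
go(615,-321,100,1.495)
o=np.hstack([cv2.resize(im2[150:384,160:400],(393,384)),cv2.resize(im3[120:260,180:420],(658,384))])
cv2.imwrite("pics/o15.png",cv2.resize(o,(800,int(800*384/o.shape[1]))))
```

```text
circ [ 615.5 -321.2   62. ] rad 28.4 118
circ [ 614.5 -321.3   12. ] rad 41.6 114
t35.1 pos [ 610.2 -379.8  219.7] yaw 1.496 d [1.178 0.01  2.394] a [-0.01 -0.01  0.01] F [ 1.   0.3 -0.6] op 84.7 gf 0.0 q6 -0.48
```

View pics/o15.png

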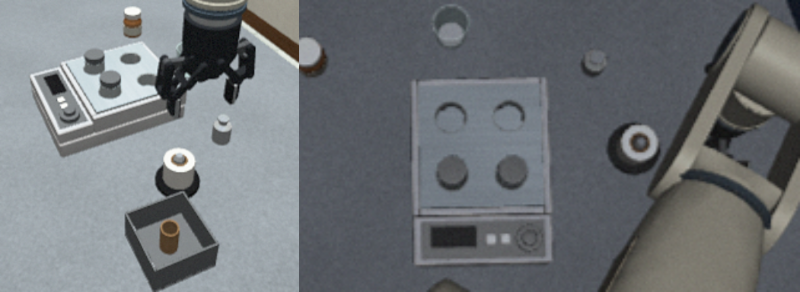

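The view shows the roll down on the foot, the core in the tub, both cups in wells and the bystanders unmoved. One numeric check remains for a cup hidden by the arm in the first picture.

Run:
```python
from h import *
a=cv2.imread("pics/top0.png"); b=cv2.imread("pics/t15.png"); t=imaging.camera_info("top")
bg=cv2.GaussianBlur(b,(3,3),0).astype(int); m=((bg[...,0]-bg[...,2])<12).astype(np.uint8); m[:300]=0
n,l,st,c=cv2.connectedComponentsWithStats(m)
for k in range(1,n):
    if st[k,4]>60: print(st[k],at(t,*c[k],72).round(0))
```

```text
[    0   300   512    84 41313] [136. -39.  72.]
```

Run:
```python
from h import *
b=cv2.GaussianBlur(cv2.imread("pics/t15.png"),(5,5),0).astype(int); t=imaging.camera_info("top")
med=cv2.medianBlur(cv2.imread("pics/t15.png"),101).astype(int); d=np.abs(b-med).max(2)
m=(d>14).astype(np.uint8); m[:300]=0
n,l,st,c=cv2.connectedComponentsWithStats(m)
print(b[340,100],b[340,300])
for k in range(1,n):
    if st[k,4]>40: print(st[k],at(t,*c[k],0).round(0)[:2])
```

```text
[89 82 78] [134 145 149]
[ 172  300  215   84 7743] [ 126. -168.]
[211 337  27  35 368] [90. 71.]
[443 339  69  45 903] [  54. -716.]
[200 370  15  14 118] [ 19. 126.]
```

```bash
python3 -c "
from rig import r
print(r.sign_off())"
```

```text
the job is handed in; nothing more can be done
None
```

The job is handed in after about 35 s of robot time: both cups were twisted home, the start button was pressed after that, the used core is in the tub and the full roll is down on the spindle's foot; sign-off returned no verdict, and I viewed 15 pictures, one over the limit of 14.

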